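# Fit a grinder spindle into its bearings

### The job

Take the grinder spindle off its wooden rest and thread its thin end through both pillow-block bearings, going in on the side with the red-knobbed keeper, until the brass collar sits fully home against the first block. Then slide the keeper fully shut behind the collar to lock the spindle in, and leave the other things on the bench alone.

Things in the scene. Friction and masses are not known exactly. Their poses are not given: they have to be found in the camera images.
- spindle: loose grinder spindle, about 0.6 kg, lying level on the rest. Origin on its axis at the collar's front (seating) face; x along the axis to the tip. Ahead: bright shaft, 12 mm diameter, 145 mm long, last 12 mm tapered to 5. Behind: brass collar 44 mm wide, 10 thick; dark hub 24 mm in diameter, 10 to 120 mm behind the origin (grip here); 12 mm stub to 140. Centre of mass 29 mm behind the origin
- spindle_tip (a point): centre of the spindle's tapered tip, 145 mm ahead of its origin
- rest: fixed wooden rest, base 220 x 55 x 8 mm, that holds the spindle at the start: two V posts 12 mm thick, 85 mm ahead of and 100 mm behind the spindle's origin, tops below the spindle's axis, which is 60 mm above the table. Origin on the table under the spindle's origin; x along the spindle to its tip
- stand: fixed bearing stand: dark base 190 x 92 x 12 mm, two green pillow blocks in line, each 22 mm thick, 50 wide, top 93 mm above the table, with a through hole 14 mm in diameter (1 mm play all round the shaft), axis 70 mm above the table. Origin on the table under the middle; x is the hole axis, pointing the way the spindle goes in; z up. The keeper is on its -y side
- mouth_near (a point): centre of the hole at the entry face of the first block (beside the keeper), axes as the stand's; 55 mm behind the stand's origin, 70 mm up. The collar's front face seats here. The bore's edge gives no lead-in; the spindle's tapered tip does
- mouth_far (a point): centre of the hole at the entry face of the second block, 98 mm beyond mouth_near along the stand's x, axes as the stand's
- keeper (a joint): keeper bolt, m: 0 drawn back, 0.030 shut (stop); starts at 0 to 0.008. Slides along the stand's +y to the hole axis, stays where left, 2 N friction. Bar 16 mm high at axis height, 12.5 to 22.5 mm in front of the first block's entry face; nose 46 mm from the axis at 0, 16 mm at 0.030: it passes behind a collar that is home (2.5 mm play), else the collar blocks it
- keeper_knob (a point): top centre of the keeper's red upright knob, 12 mm in diameter, 32 mm tall above the bar, top 110 mm above the table; moves with the keeper. From mouth_near it lies 17.5 mm back along the stand's x and 80 mm minus the joint value to its -y side
- knife: bystander: old knife lying flat, wooden handle 110 x 22 mm and steel blade 165 mm, about 18 mm high; origin at the joint of handle and blade, on the table
- file: bystander: flat file lying down, orange round handle 26 mm thick, steel blade 170 mm; origin near the front of the handle, on the table
- stone: bystander: grey sharpening stone, 180 x 60 x 25 mm, lying flat; origin at the centre of its underside
- wrench: bystander: steel open wrench lying flat; origin on the table under it
- screwdriver: bystander: screwdriver lying flat; origin on the table under it
- oil: bystander: yellow oil bottle with red cap, 50 mm wide, 105 mm tall, standing; origin at the centre of its underside
- tin: bystander: open aluminium tin, 80 mm wide, 90 mm tall, standing; origin at the centre of its underside
- wheel: bystander: spare grinding wheel lying flat, 124 mm across with a 32 mm hole, 25 mm thick; origin at the centre of its underside

How it is judged:
On the way, in this order (a step that is already met when the one before it is completed fails the run):
1. the tip is in the first bearing (y of spindle_tip in the frame of mouth_near between -0.004 and 0.004 m and z of spindle_tip in the frame of mouth_near between -0.004 and 0.004 m and x of spindle_tip in the frame of mouth_near above 0.008 m), for 0.05 s.
2. the tip is in the second bearing (y of spindle_tip in the frame of mouth_far between -0.004 and 0.004 m and z of spindle_tip in the frame of mouth_far between -0.004 and 0.004 m and x of spindle_tip in the frame of mouth_far above 0.008 m), for 0.05 s.
3. the collar is home against the first block (y of spindle in the frame of mouth_near between -0.004 and 0.004 m and z of spindle in the frame of mouth_near between -0.004 and 0.004 m and x of spindle in the frame of mouth_near above -0.0035 m and angle between the x axis of spindle and the x axis of stand, either way round below 0.06 rad), for 0.2 s.
4. the keeper is shut (value of joint keeper above 0.027 m), for 0.2 s.
At the end, for the whole second after the job is handed in: The spindle lies through both bearings, at rest: its collar face within 3.5 mm of the first block's entry face, within 4 mm of the hole axis and 0.06 rad of its direction, and the tip past the second block's entry face; the keeper is shut (joint above 0.027 m) (all of step 2 and all of step 3 and value of joint keeper above 0.027 m and linear speed of spindle below 0.02 m/s); the robot touches nothing.
It fails at once if a bystander (knife, file, stone, wrench, screwdriver, oil, tin or wheel) is moved more than 40 mm (distance of any of knife, file, stone, wrench, screwdriver, oil, tin, wheel from where it was at the start of the episode above 0.04 m).
It fails at once if the oil bottle or the tin is knocked over (angle between any of oil, tin's own z axis and vertical above 0.5 rad).
It also fails if it takes over 67 s, if anything falls off the work surface, if the arm or the gripper's body presses on something with over 40 N, if the wrist force passes 120 N, or if a joint passes its speed limit or range.

### The arm

A 6-joint arm with a two-finger parallel gripper is mounted at the origin on the work surface. World frame = base frame: x ahead of the robot, y to its left, z up, the work surface at z = 0. Lengths are in m, angles in rad, forces in N, time in s.
With the tool pointing down it reaches from about 0.425 to 1.125 m from the base axis. Payload 14.9 kg.
Tool frame: the origin (TCP) lies at the very end of the fingers, on their centre line; the grasp point (between the pads) lies 19 mm behind it (r.tcp_to_grasp is the distance from the TCP to the grasp point, in m); x points along the fingers, z is the direction in which the jaws open and shut, and the axes are right-handed (so a half turn about x gives the same grasp; the last joint's range is limited). The gripper opens to 91 mm and grips with 3 to 60 N. Pads are 32 mm wide; open, the fingers measure 118 mm over their backs; the gripper's body (76 mm by 178 mm) begins 60 mm behind the grasp point.
Start: joints at [1.304, 0.379, 1.734, -0, 1.028, -0.033], TCP at [0.162, 0.681, 0.214] pointing down, gripper open.
Joint ranges: [-2.77, 2.77], [-0.74, 2.19], [0, 2.66], [-1.06, 4.2], [0.31, 2.87], [-3.08, 3.08]. Speed limits (rad/s): [1.89, 1.89, 2.39, 3.14, 3.14, 3.14].

### API

Orientations are given as a unit quaternion [w, x, y, z].
In Python, from workcell import r gives the robot as it stands.
- The arm moves only by the tool step_arm, never from a script. Its argument "rows" is a list of rows, each an object with "slide": the shift along the tool's x, y, z in mm, a list of three; "rot": the turn, a rotation vector about the tool's x, y, z in rad, a list of three; "grip": the opening, from -1 (shut) to 1 (fully open). In form: [{"slide": [tx, ty, tz], "rot": [ax, ay, az], "grip": grip}, ...]. A call has 1 to 8 rows; each row is the pose to reach, as a shift and turn from the pose commanded when the call began, along the tool's axes at that moment; what a row does not reach only later rows make up. A row lasts 1/10 s, in which the tool goes at most 50 mm and 8.59 degrees, less where a joint would pass 70% of its speed; a pose out of reach is approached as far as the arm can. A call with a gripper value outside its range is refused whole. The fingers move at their own pace and stop on an object; "grip_force" is the grip in N (left out, the last holds). Time passes only in rows, so rows that repeat a pose let the fingers close. It gives the time, the measured TCP pose, the force and the opening at its end, in the units of the state.
- r.observe(): the state, without advancing time (a new reading comes with each control period).
- r.get_image(name): name is "side" or "top"; returns the picture (384x512x3 uint8, red, green, blue); there is no depth.
- r.camera_params(name): a dict with "K" (3x3 intrinsics, pixels), "T" (4x4, takes a point from camera to world coordinates). Camera axes: x right, y up, looking along -z (the intrinsics and any distortion apply to the point x, -y, -z); pixel columns grow to the right and rows downward; lengths in m; the calibration is good to about 2 mm. A picture is of the moment at which its call begins. camera_params takes no time and is no camera call.
- r.finish_job(): hands the job in, once; it reports no verdict.
Trained networks look in the newest picture that a camera, given by its name, has taken for a name from the list of things; names that differ only in an ending like _2 or _b are one class to them, and where a whole thing is asked for, a point or a joint stands for the part that bears it (a point fixed in the world has none). Each returns a list of dicts, best first, with "confidence" (0 to 1); they miss things now and then, are a little off and sometimes report something else, mostly with a low value. They report only what shows in the picture. A call takes as long as a camera call.
- r.trace(camera, query): "region" (384x512 bool, what is visible of it) and "extent" ([left, top, right, bottom] in pixels, round what is visible of it).
The state is a dict: "clock": time; "joint_pos": joint angles; "joint_vel": joint speeds; "joint_efforts": joint torques, N m; "tcp_pos": TCP position; "ee_rot": TCP orientation; "force": force on the tool from outside, world axes, zero at the start; "wrist_torque": the same for the moment, N m; "finger_gap": opening from 0.0 (shut) to 1.0 (fully open).
Only numpy, scipy, OpenCV 4.12 (cv2) and the standard library are available. Lean on these libraries where they do the work, as an engineer would, in place of code of your own. Each camera call takes 0.05 s, during which the arm holds its last target.

## Working session

There is one attempt and no reset: what is moved stays moved. The work goes in short steps, Python scripts to look and compute and a tool call to move; the robot and the scene stay as the last step left them, time stands still between calls to the robot, and variables do not carry over. Pictures are saved under pics/ and viewed, and the job is handed in when it is done.

Besides the shell and the picture viewer there is one more tool, called after "Request:" as name(argument=value, ...), one argument or row to a line, values as JSON. step_arm: Moves the arm, as the interface text tells. Its arguments: {"type":"object","properties":{"rows":{"type":"array","items":{"type":"object","properties":{"slide":{"type":"array","items":{"type":"number"}},"rot":{"type":"array","items":{"type":"number"}},"grip":{"type":"number"}}}},"grip_force":{"type":"number"}},"required":["rows"]}

```bash
ls -la; mkdir -p pics; python3 - <<'E'
from workcell import r
import cv2, numpy as np
print(r.observe())
for c in ("side","top"):
    im=r.get_image(c); cv2.imwrite(f"pics/{c}0.png",im[:,:,::-1]); p=r.camera_params(c); print(c,p["K"],p["T"],p.keys())
print(r.tcp_to_grasp)
E
```

```text
total 12
drwxr-xr-x  3 agent agent 4096 Dec  6 22:25 .
drwxr-xr-x 23 root  root  4096 Dec  6 22:25 ..
drwxr-xr-x  2 agent agent 4096 Dec  6 22:25 pics
{'clock': 0.0, 'joint_pos': array([ 1.30367284e+00,  3.79412189e-01,  1.73477655e+00,  1.67325036e-05,
        1.02850742e+00, -3.33132686e-02]), 'joint_vel': array([-3.37816656e-03, -1.60721649e-03, -2.84622259e-03,  1.93112321e-04,
       -2.66404326e-03, -3.06725594e-05]), 'joint_efforts': array([-1.04694762e-03, -7.63748217e+01, -4.34360111e+01,  6.50467607e-02,
        4.24173439e-02, -1.24170147e-04]), 'tcp_pos': array([0.16208583, 0.68056716, 0.21328782]), 'ee_rot': array([ 0.55459144, -0.43849263,  0.55522556,  0.43803781]), 'force': array([-0.21628639, -0.49803889,  0.32205084]), 'wrist_torque': array([-0.04734241, -0.01489588, -0.04514391]), 'finger_gap': 1.0013666674220016}
side [[430.24648509   0.         251.61244323]
 [  0.         430.24648509 188.98765773]
 [  0.           0.           1.        ]] [[ 0.72054985  0.34232777 -0.6030088  -0.26837473]
 [-0.69337923  0.34849576 -0.63069482 -0.94854273]
 [-0.00575834  0.87256083  0.48847153  0.79358983]
 [ 0.          0.          0.          1.        ]] dict_keys(['K', 'T'])
top [[386.8935547    0.         262.87481184]
 [  0.         386.8935547  190.04399698]
 [  0.           0.           1.        ]] [[ 2.11439543e-02  9.81873194e-01 -1.88355952e-01  3.49820172e-01]
 [-9.99775674e-01  2.09987865e-02 -2.76638784e-03 -4.98847699e-02]
 [ 1.23900435e-03  1.88372191e-01  9.82096931e-01  1.39238295e+00]
 [ 0.00000000e+00  0.00000000e+00  0.00000000e+00  1.00000000e+00]] dict_keys(['K', 'T'])
0.0188
```

View pics/side0.png

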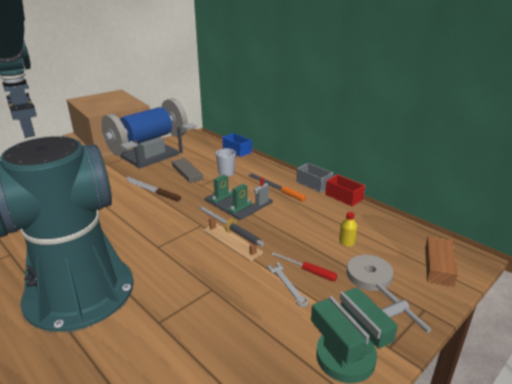

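View pics/top0.png

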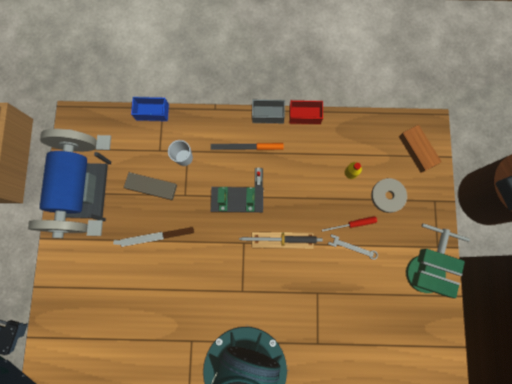

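```bash
python3 - <<'E'
from workcell import r
import cv2, numpy as np
np.savez
out={}
for c in ("side","top"):
    for q in ("spindle","stand","keeper","rest","keeper_knob"):
        for i,d in enumerate(r.trace(c,q)[:2]):
            print(c,q,round(d["confidence"],2),d["extent"],d["region"].sum())
            out[f"{c}_{q}_{i}"]=d["region"]
np.savez("tr0.npz",**out)
for c in ("side","top"):
    im=cv2.imread(f"pics/{c}0.png"); 
    for q,col in (("spindle",(0,0,255)),("stand",(0,255,0)),("keeper",(255,0,0)),("rest",(255,0,255))):
        k=f"{c}_{q}_0"
        if k in out:
            cs,_=cv2.findContours(out[k].astype(np.uint8),cv2.RETR_EXTERNAL,cv2.CHAIN_APPROX_NONE); cv2.drawContours(im,cs,-1,col,1)
    cv2.imwrite(f"pics/{c}0_tr.png",cv2.resize(im,None,fx=1.5,fy=1.5))
print(r.observe()["clock"])
E
```

```text
side spindle 0.61 [201.0, 211.1, 260.0, 243.5] 342
side stand 0.65 [207.3, 173.0, 273.4, 220.0] 1653
side keeper 0.46 [254.5, 175.5, 266.5, 191.1] 46
side rest 0.96 [204.3, 215.2, 260.0, 256.9] 868
side keeper_knob 0.43 [253.3, 177.0, 266.9, 194.2] 77
top spindle 0.96 [240.4, 235.0, 322.0, 247.3] 422
top spindle 0.17 [252.9, 231.6, 314.9, 250.1] 533
top stand 0.62 [213.0, 167.3, 263.1, 210.7] 1471
top stand 0.2 [167.9, 138.8, 194.7, 166.7] 498
top keeper 0.4 [257.8, 171.9, 260.0, 185.3] 41
top rest 0.86 [253.2, 231.1, 310.6, 247.8] 571
top rest 0.49 [167.1, 141.2, 193.0, 167.8] 502
top keeper_knob 0.57 [254.9, 168.2, 261.7, 186.3] 35
0.6
```

```bash
python3 - <<'E'
import cv2, numpy as np
a=cv2.imread("pics/top0.png")[155:260,200:335]; b=cv2.imread("pics/side0.png")[165:270,190:300]
cv2.imwrite("pics/topz.png",cv2.resize(a,None,fx=5.8,fy=5.7,interpolation=cv2.INTER_CUBIC))
cv2.imwrite("pics/sidez.png",cv2.resize(b,None,fx=5.7,fy=5.7,interpolation=cv2.INTER_CUBIC))
E
```

```text
(no output)
```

View pics/topz.png

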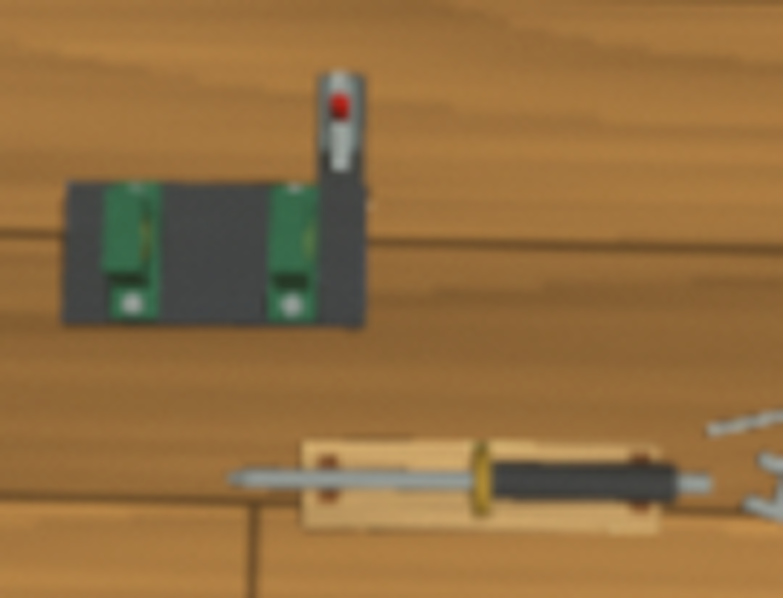

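View pics/sidez.png

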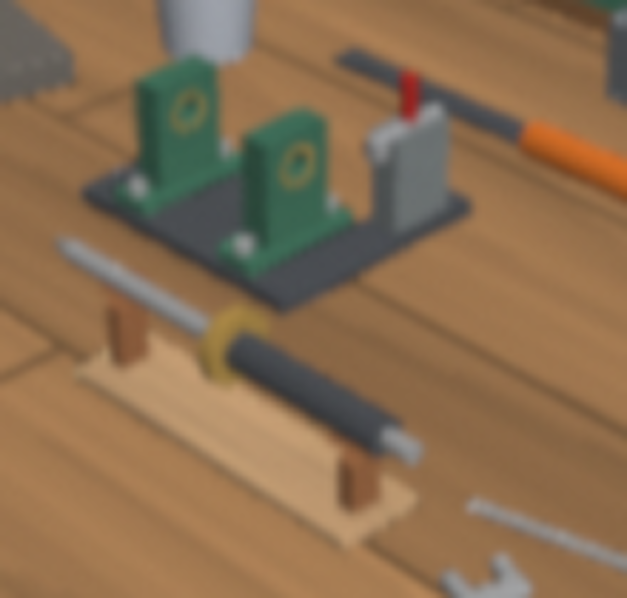

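View pics/top0_tr.png

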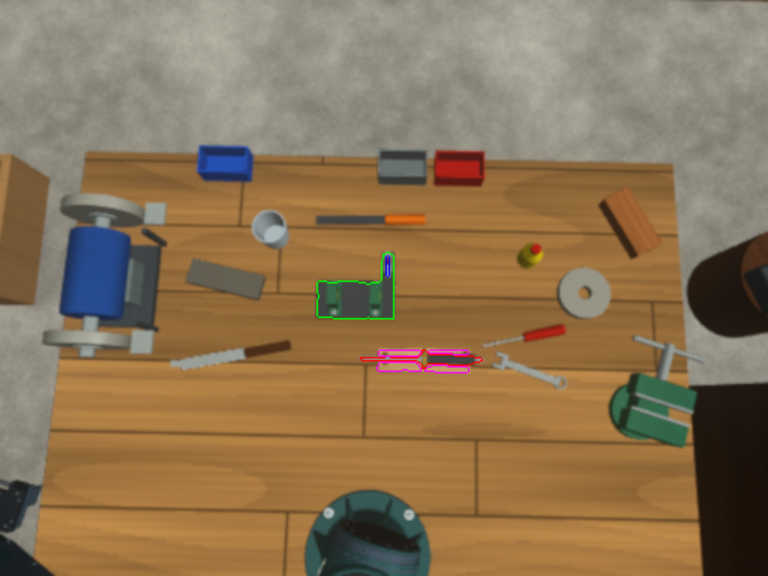

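```bash
cat > h.py <<'E'
import numpy as np, cv2
from scipy.optimize import least_squares
from scipy.spatial.transform import Rotation as Ro
from workcell import r
P={c:r.camera_params(c) for c in("side","top")}
def proj(c,X):
    X=np.atleast_2d(X); T=P[c]["T"]; K=P[c]["K"]
    q=(X-T[:3,3])@T[:3,:3]; q=q*[1,-1,-1]; q=q@K.T
    return q[:,:2]/q[:,2:]
def tf(p,X):  # p=x,y,yaw(,z)
    X=np.atleast_2d(X)*1e-3; c,s=np.cos(p[2]),np.sin(p[2])
    return np.c_[c*X[:,0]-s*X[:,1]+p[0], s*X[:,0]+c*X[:,1]+p[1], X[:,2]]
def uz(c,u,v): # zoom -> pixel
    o,s=((200,155),(5.8,5.7)) if c=="top" else ((190,165),(5.7,5.7))
    return [(u+.5)/s[0]-.5+o[0],(v+.5)/s[1]-.5+o[1]]
E
cat > fit.py <<'E'
from h import *
# stand: (cam, zoom u,v, xyz mm stand frame)
st=[("top",66,183,(95,-46,12)),("top",62,326,(95,46,12)),("top",364,326,(-95,46,12)),
("top",340,105,(-72.5,-80+4,108)),
("side",295,165,(-55,0,70)),("side",188,110,(43,0,70)),
("side",84,194,(95,46,12)),("side",283,306,(-95,46,12)),("side",470,204,(-95,-46,12))]
sp=[("top",229,479,(145,0,60)),("top",712,485,(-140,0,60)),("top",482,480,(-5,0,60)),
("top",680,483,(-120,0,60)),
("side",62,243,(145,0,60)),("side",421,456,(-140,0,60))]
def fit(pts,x0):
    obs=np.array([uz(c,u,v) for c,u,v,_ in pts])
    def f(p):
        return np.concatenate([proj(c,tf(p,X))[0]-o for (c,_,_,X),o in zip(pts,obs)])
    s=least_squares(f,x0,loss="soft_l1",f_scale=0.5)
    return s.x,f(s.x).reshape(-1,2)
for n,pts,x0 in(("stand",st,[.6,0,1.57]),("spindle",sp,[.4,-.1,1.57])):
    p,res=fit(pts,x0); print(n,p.round(4)); 
    for a,b in zip(pts,res): print("   ",a[0],a[3],b.round(2))
E
python3 fit.py
```

```text
stand [0.5789 0.0441 1.5816]
    top (95, -46, 12) [ 0.98 -0.22]
    top (95, 46, 12) [ 0.77 -0.21]
    top (-95, 46, 12) [1.56 0.34]
    top (-72.5, -76, 108) [-0.44 -0.21]
    side (-55, 0, 70) [-0.09 -0.3 ]
    side (43, 0, 70) [-0.39 -0.4 ]
    side (95, 46, 12) [-0.65 -1.53]
    side (-95, 46, 12) [ 0.51 -0.82]
    side (-95, -46, 12) [-12.88   6.79]
spindle [ 0.4364 -0.1143  1.58  ]
    top (145, 0, 60) [ 0.34 -0.22]
    top (-140, 0, 60) [ 0.3  -0.27]
    top (-5, 0, 60) [0.52 0.13]
    top (-120, 0, 60) [-0.03  0.01]
    side (145, 0, 60) [-0.43 -0.39]
    side (-140, 0, 60) [-0.69 -0.51]
```

```bash
cat > fit2.py <<'E'
from h import *
import fit
st=[s for s in fit.st if s[3]!=(-95,-46,12)]; sp=fit.sp
S=7
def joint(st,sp,extra=0):
    pts=[(0,)+a for a in st]+[(1,)+a for a in sp]
    obs=np.array([uz(c,u,v) for _,c,u,v,_ in pts])
    def f(p,full=True):
        b={"top":p[6:8],"side":p[8:10]}
        e=[proj(c,tf(p[3*k:3*k+3],X))[0]+b[c]-o for (k,c,_,_,X),o in zip(pts,obs)]
        return np.concatenate([np.ravel(e),p[6:10]/3]) if full else np.array(e)
    s=least_squares(f,[.579,.044,1.58,.436,-.114,1.58,0,0,0,0],loss="soft_l1",f_scale=.4)
    return s.x,f(s.x,False),pts
p,res,pts=joint(st,sp)
print(p.round(4))
for a,b in zip(pts,res): print("   ",a[1],a[4],b.round(2))
np.save("p.npy",p)
def box(x0,x1,y0,y1,z0,z1):
    c=[(x,y,z) for x in(x0,x1) for y in(y0,y1) for z in(z0,z1)]
    return [(a,b) for i,a in enumerate(c) for b in c[i+1:] if sum(u!=v for u,v in zip(a,b))==1]
def circ(x,z,rad):
    t=np.linspace(0,2*np.pi,37); q=[(x,rad*np.cos(a),z+rad*np.sin(a)) for a in t]; return list(zip(q,q[1:]))
stl=box(-95,95,-46,46,0,12)+box(-55,-33,-25,25,12,93)+box(43,65,-25,25,12,93)+circ(-55,70,7)+circ(43,70,7)
spl=circ(145,60,2.5)+circ(133,60,6)+circ(0,60,22)+circ(-10,60,22)+circ(-10,60,12)+circ(-120,60,12)+circ(-140,60,6)+circ(0,60,6)+[((0,0,60),(145,0,60))]
for c,(x0,y0,w,h) in {"top":(205,160,125,90),"side":(195,165,80,90)}.items():
    im=cv2.imread(f"pics/{c}0.png")[y0:y0+h,x0:x0+w]
    im=cv2.resize(im,None,fx=6.4,fy=6.4,interpolation=cv2.INTER_CUBIC)
    b=p[6:8] if c=="top" else p[8:10]
    for q,L in((p[:3],stl),(p[3:6],spl)):
        for a,e in L:
            uv=(proj(c,tf(q,[a,e]))+b-[x0,y0]+.5)*6.4-.5
            cv2.line(im,*[tuple(int(round(v*16)) for v in z) for z in uv],(255,0,255),1,cv2.LINE_AA,4)
    cv2.imwrite(f"pics/{c}_wf.png",im)
E
python3 fit2.py | tail -17
```

```text
side (-140, 0, 60) [-0.69 -0.51]
[ 0.5786  0.0452  1.5763  0.4366 -0.1147  1.5813 -0.4469  0.1211  0.4419
  0.5861]
    top (95, -46, 12) [ 0.3  -0.18]
    top (95, 46, 12) [-0.05 -0.18]
    top (-95, 46, 12) [0.74 0.65]
    top (-72.5, -76, 108) [-1.09  0.08]
    side (-55, 0, 70) [0.02 0.23]
    side (43, 0, 70) [-0.14  0.08]
    side (95, 46, 12) [-0.38 -1.11]
    side (-95, 46, 12) [ 0.52 -0.31]
    top (145, 0, 60) [ 0.01 -0.1 ]
    top (-140, 0, 60) [-0.03 -0.25]
    top (-5, 0, 60) [0.19 0.2 ]
    top (-120, 0, 60) [-0.36  0.03]
    side (145, 0, 60) [0.08 0.24]
    side (-140, 0, 60) [-0.06  0.08]
```

View pics/top_wf.png

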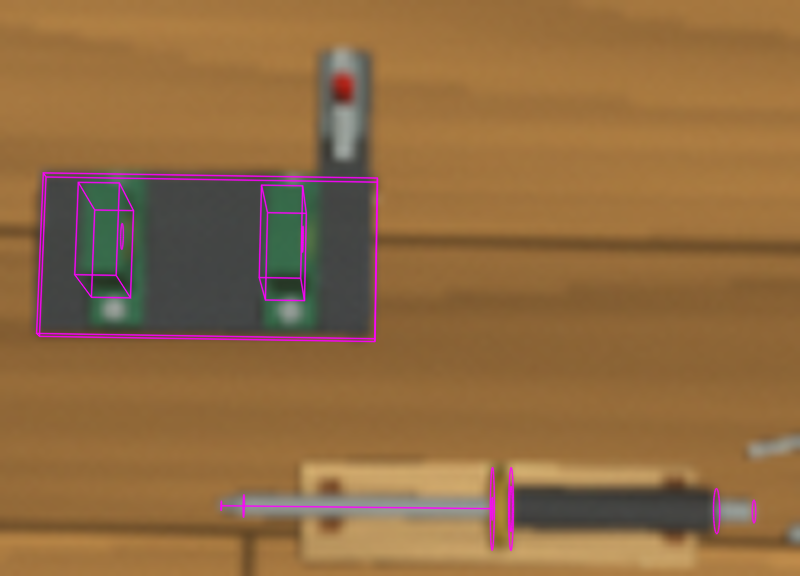

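View pics/side_wf.png

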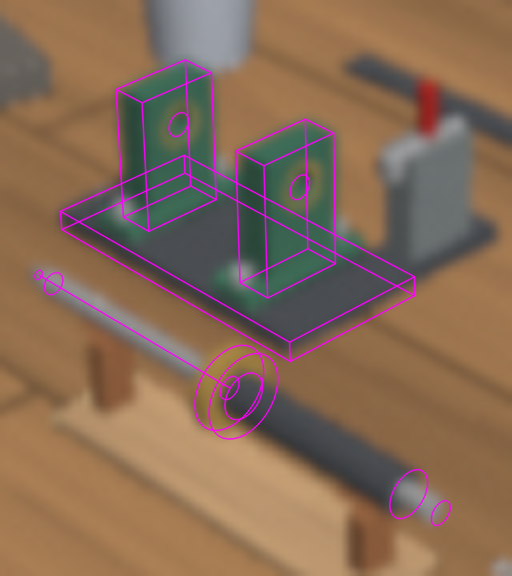

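```bash
python3 - <<'E'
import cv2
for n,c,x0,y0,w,h in(("a","top",210,164,56,48),("b","side",204,170,66,52)):
    im=cv2.imread(f"pics/{c}0.png")[y0:y0+h,x0:x0+w]; im=cv2.resize(im,None,fx=12,fy=12,interpolation=cv2.INTER_CUBIC if n=="z" else cv2.INTER_LINEAR)
    for i in range(0,w,10): cv2.putText(im,str(x0+i),(i*12,10),0,.35,(255,255,255),1); cv2.line(im,(i*12+6,12),(i*12+6,18),(255,255,255),1)
    for i in range(0,h,10): cv2.putText(im,str(y0+i),(0,i*12+10),0,.35,(255,255,255),1); cv2.line(im,(24,i*12+6),(30,i*12+6),(255,255,255),1)
    cv2.imwrite(f"pics/z12{n}.png",im)
E
```

```text
(no output)
```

View pics/z12a.png

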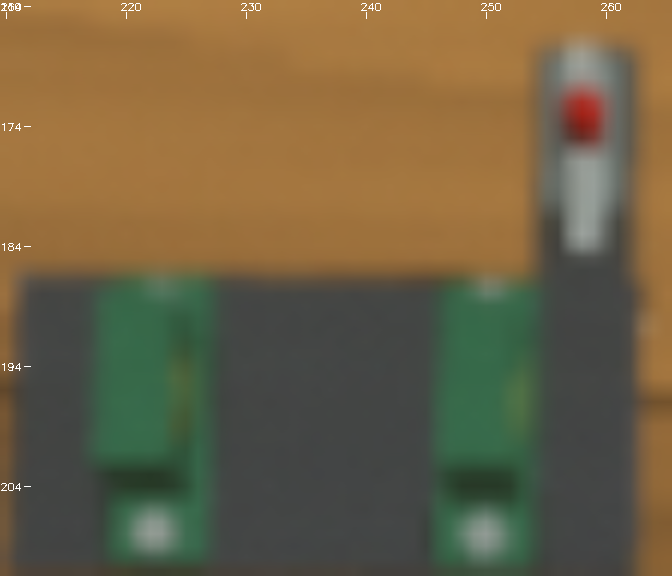

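View pics/z12b.png

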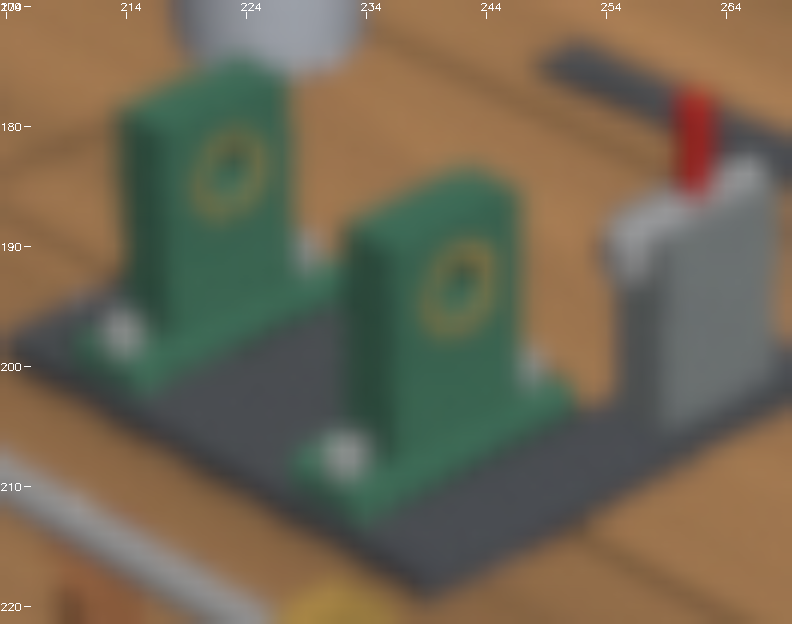

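```bash
cat > fit3.py <<'E'
from h import *
import fit
def za(c,u,v):
    o=(210,164) if c=="top" else (204,170)
    return [(u+.5)/12-.5+o[0],(v+.5)/12-.5+o[1]]
# entries: body,cam,pixel,func(extra)->xyz ; extra e=[dx,q,yb,zb]
N=None
L=[]
def A(k,c,u,v,f,m=(1,1)): L.append((k,c,za(c,u,v),f,m))
C=lambda *x:(lambda e:x)
A(0,"side",457,288,C(-55,0,70)); A(0,"side",228,171,C(43,0,70))
for u,v,x in((388,238,(-55,25,93)),(345,225,(-33,25,93)),(470,166,(-33,-25,93)),(522,188,(-55,-25,93)),
 (120,108,(65,25,93)),(160,124,(43,25,93)),(240,55,(65,-25,93)),(294,80,(43,-25,93))): A(0,"side",u,v,C(*x))
A(0,"top",440,380,C(-33,0,93),(1,0)); A(0,"top",480,466,C(-44,25,93),(0,1))
A(0,"top",92,380,C(65,0,93),(1,0)); A(0,"top",135,462,C(54,25,93),(0,1))
for x,t,s in((54,(152,530),((122,330),(308,248))),(-44,(485,535),((345,452),(533,362)))):
    A(0,"top",*t,lambda e,x=x:(x,e[2],e[3]))
    A(0,"side",*s[0],lambda e,x=x:(x,e[2],e[3])); A(0,"side",*s[1],lambda e,x=x:(x,-e[2],e[3]))
A(0,"top",583,102,lambda e:(-72.5,-80+e[1],110)); A(0,"side",697,95,lambda e:(-72.5,-80+e[1],110))
A(0,"top",636,570,lambda e:(-95+e[0],46,12),(1,0));A(0,"top",15,400,lambda e:(95+e[0],10,12),(1,0));A(0,"top",300,275,lambda e:(0,-46,12),(0,1))
A(0,"side",430,588,lambda e:(-95+e[0],46,12)); A(0,"side",8,345,lambda e:(95+e[0],46,12))
for c,u,v,X in fit.sp: L.append((1,c,uz(c,u,v),C(*X),(1,1)))
def f(p,full=True):
    b={"top":p[6:8],"side":p[8:10]}
    e=np.array([(proj(c,tf(p[3*k:3*k+3],g(p[10:])))[0]+b[c]-o)*m for k,c,o,g,m in L])
    return np.r_[e.ravel(),p[6:10]/3] if full else e
s=least_squares(f,[.579,.044,1.58,.436,-.114,1.58,0,0,0,0,0,4,36,25],loss="soft_l1",f_scale=.3,x_scale=[.01,.01,.01]*2+[1]*8)
p=s.x; print(p.round(4)); np.save("p.npy",p)
J=s.jac; cov=np.linalg.pinv(J.T@J)*.2**2; print("sd",np.sqrt(np.diag(cov)).round(4))
for a,e in zip(L,f(p,False)): print(a[0],a[1],np.round(a[3](p[10:]),0),e.round(2))
R=np.array([[np.cos(p[2]),-np.sin(p[2])],[np.sin(p[2]),np.cos(p[2])]])
mouth=p[:2]+R@[-.055,0]; print("mouth",mouth, "spindle->", R.T@(p[3:5]-mouth)*1e3, "dyaw",p[5]-p[2])
E
python3 fit3.py | grep -v "^ \|^stand\|^spindle"
```

```text
[ 0.5804  0.0428  1.5739  0.437  -0.1146  1.5802 -0.2825  0.1305  0.1178
sd [0.0016 0.0016 0.0037 0.0015 0.0015 0.0031 0.4538 0.4432 0.4298 0.2587
0 side [-55   0  70] [0.24 0.28]
0 side [43  0 70] [0.4 0.2]
0 side [-55  25  93] [0.37 1.07]
0 side [-33  25  93] [-0.46 -0.14]
0 side [-33 -25  93] [ 0.01 -0.21]
0 side [-55 -25  93] [0.11 0.15]
0 side [65 25 93] [-0.39 -0.06]
0 side [43 25 93] [0.34 0.7 ]
0 side [ 65 -25  93] [ 0.44 -0.24]
0 side [ 43 -25  93] [ 0.01 -0.31]
0 top [-33   0  93] [-0.15 -0.  ]
0 top [-44  25  93] [-0.    0.09]
0 top [65  0 93] [ 0.13 -0.  ]
0 top [54 25 93] [-0.  -0.1]
0 top [54. 36. 27.] [-0.08  0.12]
0 side [54. 36. 27.] [ 0.03 -0.07]
0 side [ 54. -36.  27.] [-0.36 -0.16]
0 top [-44.  36.  27.] [-0.32  0.2 ]
0 side [-44.  36.  27.] [-0.1  0.1]
0 side [-44. -36.  27.] [-0.56  0.09]
0 top [-72. -78. 110.] [-0.08  0.04]
0 side [-72. -78. 110.] [0.12 0.11]
0 top [-92.  46.  12.] [0.58 0.  ]
0 top [98. 10. 12.] [-0.08  0.  ]
0 top [  0 -46  12] [0.   0.01]
0 side [-92.  46.  12.] [ 0.29 -0.83]
0 side [98. 46. 12.] [-0.24 -1.04]
1 top [145   0  60] [ 0.13 -0.25]
1 top [-140    0   60] [ 0.09 -0.31]
1 top [-5  0 60] [0.31 0.1 ]
1 top [-120    0   60] [-0.24 -0.03]
1 side [145   0  60] [-0.14  0.14]
1 side [-140    0   60] [-0.37  0.  ]
mouth [ 0.58056338 -0.01219506] spindle-> [-101.9555787   143.90690113] dyaw 0.00631327020581951
```

```bash
cat >> h.py <<'E'
def st():
    o=r.observe(); q=o["ee_rot"]; return o,Ro.from_quat([q[1],q[2],q[3],q[0]]).as_matrix(),o["tcp_pos"]
def plan(tgt,yaw):
    """tgt TCP world m; tool x down, tool z (jaw) perpendicular to yaw axis, nearest"""
    o,R,t=st()
    best=None
    for s in(1,-1):
        z=s*np.array([-np.sin(yaw),np.cos(yaw),0]); x=np.array([0,0,-1.]); G=np.c_[x,np.cross(z,x),z]
        rv=Ro.from_matrix(R.T@G).as_rotvec()
        if best is None or np.linalg.norm(rv)<np.linalg.norm(best): best=rv
    return (R.T@(np.asarray(tgt)-t)*1e3).round(2), best.round(4)
E
python3 - <<'E'
from h import *
o,R,t=st(); print(R.round(3),t,o["joint_pos"])
p=np.load("p.npy"); a=p[5]; d=np.array([np.cos(a),np.sin(a)])
g=p[3:5]-d*.050; print("grasp xy",g)
for z in(.15,.041): print(plan([*g,z],a))
E
```

```text
[[ 0.    -0.973  0.232]
 [ 0.     0.232  0.973]
 [-1.     0.     0.   ]] [0.16215854 0.68098146 0.21395071] [ 1.30373358e+00  3.78867586e-01  1.73420751e+00  2.54174012e-06
  1.02846020e+00 -3.32941251e-02]
grasp xy [ 0.4374451  -0.16459518]
(array([  63.91, -463.67, -758.81]), array([ 1.3276,  0.    , -0.    ]))
(array([ 172.91, -463.67, -758.82]), array([ 1.3276,  0.    , -0.    ]))
```

Request:
step_arm(
  rows=[
    {"slide": [-30, -400, -295], "rot": [0.7, 0, 0], "grip": 1},
    {"slide": [-30, -400, -295], "rot": [0.7, 0, 0], "grip": 1},
    {"slide": [-30, -400, -295], "rot": [0.7, 0, 0], "grip": 1},
    {"slide": [-30, -400, -295], "rot": [0.7, 0, 0], "grip": 1},
    {"slide": [-30, -400, -295], "rot": [0.7, 0, 0], "grip": 1},
    {"slide": [-30, -400, -295], "rot": [0.7, 0, 0], "grip": 1},
    {"slide": [-30, -400, -295], "rot": [0.7, 0, 0], "grip": 1},
    {"slide": [-30, -400, -295], "rot": [0.7, 0, 0], "grip": 1},
  ],
  grip_force=30,
)

```text
clock: 1.4
tcp_pos: [0.4209, 0.3743, 0.2385]
ee_rot: [0.672, -0.221, 0.671, 0.222]
force: [0.1, 1.0, 0.2]
finger_gap: 1.003
```

```bash
python3 - <<'E'
from h import *
o,R,t=st(); print(t,o["joint_pos"].round(2),o["clock"])
p=np.load("p.npy"); a=p[5]; d=np.array([np.cos(a),np.sin(a)])
g=p[3:5]-d*.050
print(plan([*g,.14],a))
E
```

```text
[0.42090876 0.37431574 0.2384501 ] [ 0.69  0.13  2.   -0.    1.01  0.05] 1.4
(array([  98.27, -443.01, -307.37]), array([ 6.277e-01,  6.000e-04, -2.000e-04]))
```

Request:
step_arm(
  rows=[
    {"slide": [20, -250, -120], "rot": [0.3, 0, 0], "grip": 1},
    {"slide": [20, -250, -120], "rot": [0.3, 0, 0], "grip": 1},
    {"slide": [20, -250, -120], "rot": [0.3, 0, 0], "grip": 1},
    {"slide": [20, -250, -120], "rot": [0.3, 0, 0], "grip": 1},
    {"slide": [20, -250, -120], "rot": [0.3, 0, 0], "grip": 1},
    {"slide": [60, -443, -307], "rot": [0.628, 0, 0], "grip": 1},
    {"slide": [60, -443, -307], "rot": [0.628, 0, 0], "grip": 1},
    {"slide": [60, -443, -307], "rot": [0.628, 0, 0], "grip": 1},
  ],
)

```text
clock: 2.2
tcp_pos: [0.4512, -0.0185, 0.199]
ee_rot: [0.707, -0.001, 0.707, 0.001]
force: [1.0, -0.2, -0.1]
finger_gap: 1.002
```

```bash
cat > g.py <<'E'
from h import *
o,R,t=st(); print(t,o["joint_pos"].round(2),o["clock"])
p=np.load("p.npy"); a=p[5]; d=np.array([np.cos(a),np.sin(a)])
g=p[3:5]-d*.050
print(plan([*g,.14],a))
E
python3 g.py
```

```text
[ 0.45123641 -0.01847733  0.19901365] [-0.09 -0.    2.23 -0.    0.91 -0.1 ] 2.2
(array([  59.01, -146.06,  -14.37]), array([-0.0058,  0.0009,  0.0001]))
```

Request:
step_arm(
  rows=[
    {"slide": [0, -100, -10], "rot": [-0.003, 0, 0], "grip": 1},
    {"slide": [0, -100, -10], "rot": [-0.003, 0, 0], "grip": 1},
    {"slide": [40, -140, -14], "rot": [-0.006, 0, 0], "grip": 1},
    {"slide": [59, -146, -14], "rot": [-0.006, 0, 0], "grip": 1},
    {"slide": [59, -146, -14], "rot": [-0.006, 0, 0], "grip": 1},
    {"slide": [59, -146, -14], "rot": [-0.006, 0, 0], "grip": 1},
  ],
)

```text
clock: 2.8
tcp_pos: [0.4389, -0.1625, 0.1402]
ee_rot: [0.707, -0.005, 0.707, 0.005]
force: [0.6, 0.8, 0.1]
finger_gap: 1.003
```

```bash
python3 g.py; python3 - <<'E'
from h import *
for c in("top","side"):
    im=r.get_image(c)[:,:,::-1]; cv2.imwrite(f"pics/{c}1.png",im)
    x0,y0,w,h=(190,150,150,110) if c=="top" else (180,120,150,140)
    cv2.imwrite(f"pics/{c}1z.png",cv2.resize(im[y0:y0+h,x0:x0+w],None,fx=5.2 if c=="top" else 4.2,fy=5.2 if c=="top" else 4.2,interpolation=cv2.INTER_CUBIC))
E
```

```text
[ 0.43887797 -0.16254535  0.14020789] [-0.4   0.13  2.23  0.    0.79 -0.42] 2.8
(array([ 0.21, -2.03, -1.46]), array([ 0.005 , -0.0007, -0.0004]))
```

View pics/side1z.png

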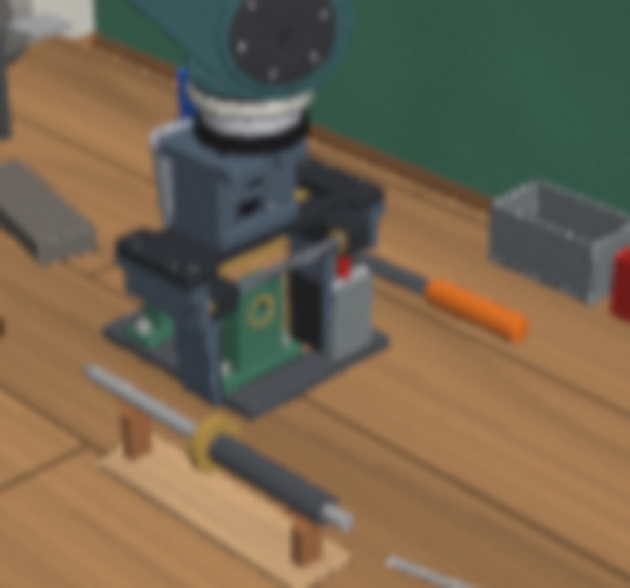

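View pics/top1z.png

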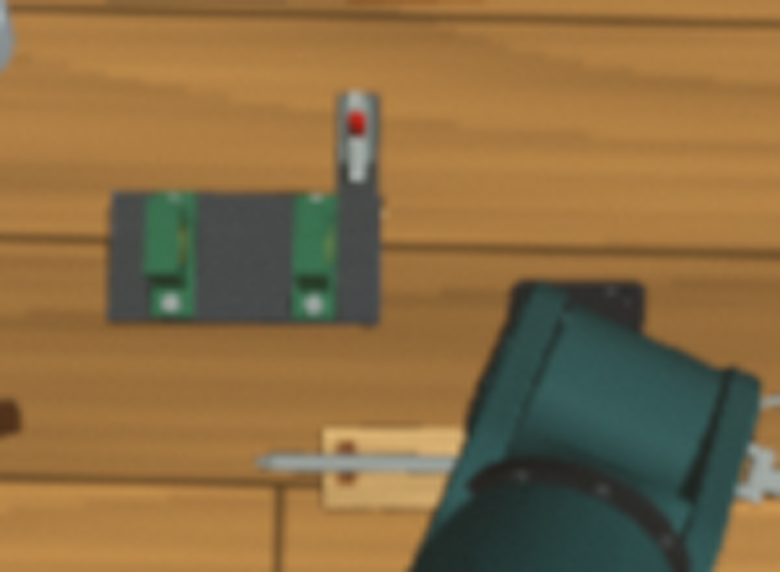

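Request:
step_arm(
  rows=[
    {"slide": [40, -2, -1.5], "rot": [0.005, 0, 0], "grip": 1},
    {"slide": [80, -2, -1.5], "rot": [0.005, 0, 0], "grip": 1},
    {"slide": [99, -2, -1.5], "rot": [0.005, 0, 0], "grip": 1},
    {"slide": [99, -2, -1.5], "rot": [0.005, 0, 0], "grip": 1},
    {"slide": [99, -2, -1.5], "rot": [0.005, 0, 0], "grip": 1},
    {"slide": [99, -2, -1.5], "rot": [0.005, 0, 0], "grip": 1},
  ],
)

```text
clock: 3.5
tcp_pos: [0.4388, -0.165, 0.0426]
ee_rot: [0.708, -0.004, 0.706, 0.003]
force: [-0.2, 0.1, 0.3]
finger_gap: 0.998
```

```bash
sed -i 's/\.14\]/.041]/' g.py; python3 g.py; python3 - <<'E'
from h import *
for c in("side",):
    im=r.get_image(c)[:,:,::-1]; cv2.imwrite(f"pics/{c}2.png",im)
    x0,y0,w,h=(190,150,150,110) if c=="top" else (180,120,150,140)
    cv2.imwrite(f"pics/{c}2z.png",cv2.resize(im[y0:y0+h,x0:x0+w],None,fx=5.2 if c=="top" else 4.2,fy=5.2 if c=="top" else 4.2,interpolation=cv2.INTER_CUBIC))
E
```

```text
[ 0.43876085 -0.16495503  0.04264752] [-0.41  0.32  2.25  0.    0.57 -0.42] 3.5
(array([ 1.64,  0.38, -1.32]), array([0.0012, 0.0025, 0.0011]))
```

View pics/side2z.png

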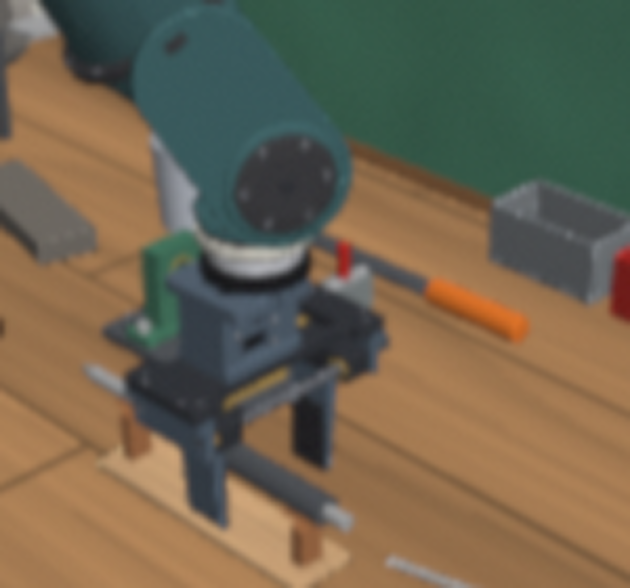

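Request:
step_arm(
  rows=[
    {"slide": [1.5, 0, -1.3], "rot": [0, 0.002, 0], "grip": 1},
    {"slide": [1.5, 0, -1.3], "rot": [0, 0.002, 0], "grip": 0},
    {"slide": [1.5, 0, -1.3], "rot": [0, 0.002, 0], "grip": -0.6},
    {"slide": [1.5, 0, -1.3], "rot": [0, 0.002, 0], "grip": -1},
    {"slide": [1.5, 0, -1.3], "rot": [0, 0.002, 0], "grip": -1},
    {"slide": [1.5, 0, -1.3], "rot": [0, 0.002, 0], "grip": -1},
    {"slide": [1.5, 0, -1.3], "rot": [0, 0.002, 0], "grip": -1},
    {"slide": [1.5, 0, -1.3], "rot": [0, 0.002, 0], "grip": -1},
  ],
  grip_force=40,
)

```text
clock: 4.35
tcp_pos: [0.4362, -0.1648, 0.0394]
ee_rot: [0.706, -0.004, 0.708, 0.004]
force: [0.1, -0.4, -0.5]
finger_gap: 0.421
```

```bash
python3 g.py; python3 - <<'E'
from h import *
for i in range(3):
    o,R,t=st(); print(t.round(5),o["force"].round(2),o["wrist_torque"].round(3),o["finger_gap"]); r.get_image("top")
print(R.round(4))
E
```

```text
[ 0.43615333 -0.1647747   0.03939843] [-0.41  0.33  2.25 -0.    0.57 -0.42] 4.35
(array([-1.6 ,  0.17,  1.29]), array([ 0.0006, -0.0021, -0.    ]))
[ 0.43615 -0.16477  0.0394 ] [ 0.14 -0.39 -0.47] [-0.061  0.073 -0.014] 0.4206009328443911
[ 0.43618 -0.1648   0.03943] [ 0.78 -0.23  0.23] [-0.119  0.015 -0.004] 0.36935962855588955
[ 0.43614 -0.16478  0.0394 ] [0.2  0.38 0.1 ] [-0.095  0.062 -0.025] 0.33299340915618486
[[-0.0021 -0.0099  0.9999]
 [ 0.      1.      0.0099]
 [-1.      0.     -0.0021]]
```

Request:
step_arm(
  rows=[
    {"slide": [0, 0, 0], "rot": [0, 0, 0], "grip": -1},
    {"slide": [0, 0, 0], "rot": [0, 0, 0], "grip": -1},
    {"slide": [0, 0, 0], "rot": [0, 0, 0], "grip": -1},
    {"slide": [0, 0, 0], "rot": [0, 0, 0], "grip": -1},
  ],
)

```text
clock: 4.9
tcp_pos: [0.4364, -0.1649, 0.0395]
ee_rot: [0.707, -0.004, 0.708, 0.003]
force: [3.6, 0.3, -2.5]
finger_gap: 0.253
```

```bash
python3 - <<'E'
from h import *
for i in range(3):
    o,R,t=st(); print(t.round(5),o["force"].round(2),o["wrist_torque"].round(3),o["finger_gap"]); 
    im=r.get_image("top")[:,:,::-1]; cv2.imwrite("pics/top3.png",im)
E
```

```text
[ 0.43644 -0.16487  0.03949] [ 3.64  0.28 -2.52] [-0.053 -0.654  0.004] 0.25340219840902983
[ 0.43644 -0.16487  0.03949] [ 4.03  0.48 -2.83] [-0.069 -0.687  0.042] 0.25576161138727294
[ 0.43645 -0.16487  0.03951] [ 4.22 -0.15 -3.12] [-0.044 -0.751  0.012] 0.2514203296653527
```

Request:
step_arm(
  rows=[
    {"slide": [-10, 0, 0], "rot": [0, 0, 0], "grip": -1},
    {"slide": [-30, 0, 0], "rot": [0, 0, 0], "grip": -1},
    {"slide": [-50, -20, 20], "rot": [0, 0, 0], "grip": -1},
    {"slide": [-50, -40, 60], "rot": [0, 0, 0], "grip": -1},
    {"slide": [-50, -59, 100], "rot": [0, 0, 0], "grip": -1},
    {"slide": [-50, -59, 130], "rot": [0, 0, 0], "grip": -1},
    {"slide": [-40, -59, 143.5], "rot": [0, 0, 0], "grip": -1},
    {"slide": [-40, -59, 143.5], "rot": [0, 0, 0], "grip": -1},
  ],
)

```text
clock: 5.85
tcp_pos: [0.5805, -0.222, 0.0781]
ee_rot: [0.706, -0.003, 0.709, 0.004]
force: [-0.2, -0.3, -5.8]
finger_gap: 0.254
```

```bash
cat > s.py <<'E'
import sys
from h import *
n=sys.argv[1]
for c in("top","side"):
    im=r.get_image(c)[:,:,::-1]; cv2.imwrite(f"pics/{c}{n}.png",im)
    x0,y0,w,h=(200,160,120,70) if c=="top" else (195,160,100,90)
    cv2.imwrite(f"pics/{c}{n}z.png",cv2.resize(im[y0:y0+h,x0:x0+w],None,fx=6.4,fy=6.4,interpolation=cv2.INTER_CUBIC))
o,R,t=st(); print(o["clock"],t.round(4),o["force"].round(2),o["wrist_torque"].round(3),o["finger_gap"].round(3)); print(R.round(4))
E
python3 s.py 4
```

```text
Traceback (most recent call last):
  File "s.py", line 8, in <module>
    o,R,t=st(); print(o["clock"],t.round(4),o["force"].round(2),o["wrist_torque"].round(3),o["finger_gap"].round(3)); print(R.round(4))
                                                                                           ^^^^^^^^^^^^^^^^^^^^^
AttributeError: 'float' object has no attribute 'round'
```

View pics/top4z.png

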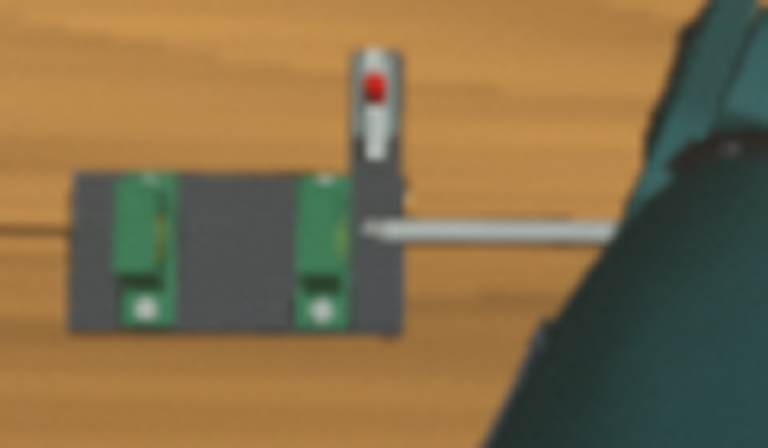

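View pics/side4z.png

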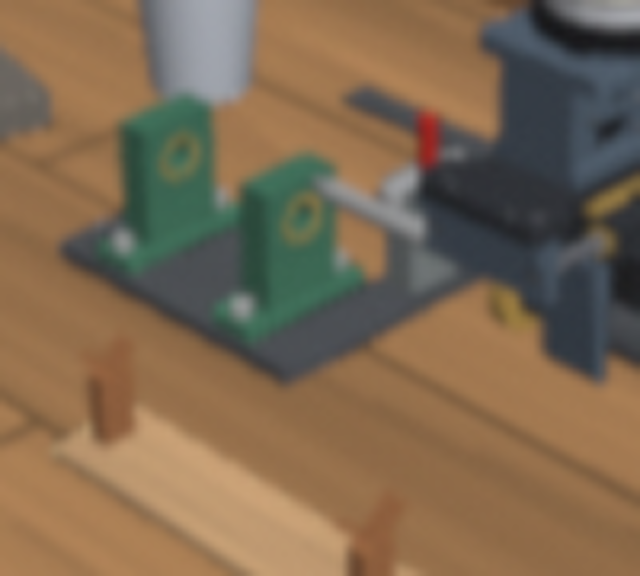

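Request:
step_arm(
  rows=[
    {"slide": [15, 0, 0], "rot": [0, 0, 0], "grip": -1},
    {"slide": [28, 0, 0], "rot": [0, 0, 0], "grip": -1},
    {"slide": [28, 0, 0], "rot": [0, 0, 0], "grip": -1},
    {"slide": [28, 0, 0], "rot": [0, 0, 0], "grip": -1},
    {"slide": [28, 0, 0], "rot": [0, 0, 0], "grip": -1},
  ],
)

```text
clock: 6.45
tcp_pos: [0.5804, -0.2224, 0.0513]
ee_rot: [0.706, -0.004, 0.708, 0.003]
force: [0.9, -0.3, -6.1]
finger_gap: 0.255
```

```bash
sed -i 's/o\["finger_gap"\].round(3)/o["finger_gap"]/' s.py; python3 s.py 5
```

```text
6.55 [ 0.5805 -0.2225  0.0516] [-0.32  0.68 -6.41] [-0.237  0.047  0.009] 0.2523740623914306
[[-1.400e-03 -9.900e-03  9.999e-01]
 [-3.000e-04  1.000e+00  9.900e-03]
 [-1.000e+00 -2.000e-04 -1.400e-03]]
```

View pics/top5z.png

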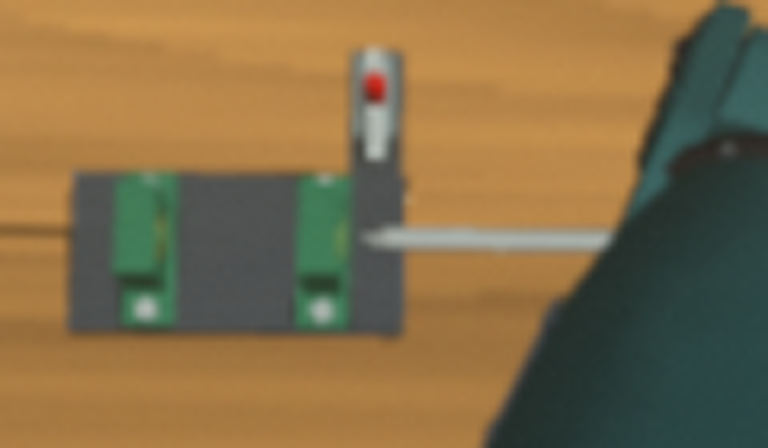

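View pics/side5z.png

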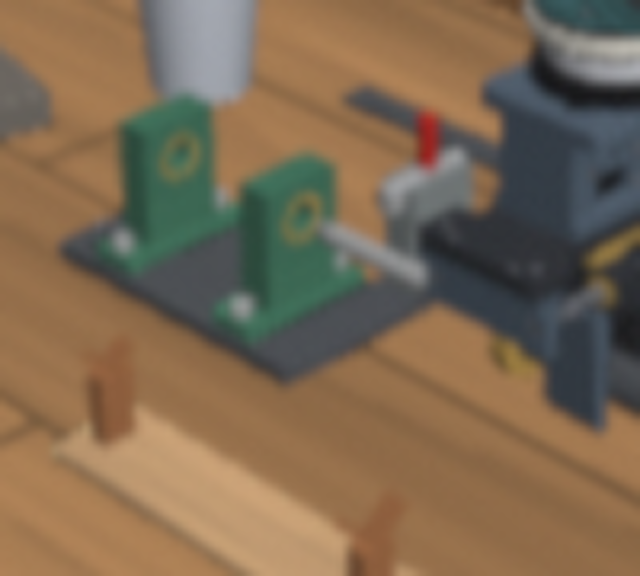

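```bash
cat > m.py <<'E'
import sys
from h import *
p=np.load("p.npy"); B={"top":p[6:8],"side":p[8:10]}
def unproj(c,uv,z):
    T=P[c]["T"];K=P[c]["K"]; uv=np.atleast_2d(uv)-B[c]
    d=np.c_[(uv[:,0]-K[0,2])/K[0,0],-(uv[:,1]-K[1,2])/K[1,1],-np.ones(len(uv))]@T[:3,:3].T
    s=(z-T[2,3])/d[:,2]; return T[:3,3]+s[:,None]*d
def line(W):
    i=np.polyfit(W[:,1],W[:,0],1); 
    for _ in range(3):
        e=W[:,0]-np.polyval(i,W[:,1]); k=abs(e)<2.5*max(1e-4,np.median(abs(e))*1.48); i=np.polyfit(W[k,1],W[k,0],1)
    return np.pi/2-np.arctan(i[0]), i, np.std(e[k])*1e3
def edge(im,cols,r0,r1,sign):
    out=[]
    for c in cols:
        g=cv2.GaussianBlur(im,(0,0),.6)[r0:r1,c]; d=np.diff(g)*sign; k=int(np.argmax(d))
        if 0<k<len(d)-1:
            a,b,e=d[k-1:k+2]; out.append((c,r0+k+.5+(a-e)/(2*(a-2*b+e))))
    return np.array(out)
def stand_lines(im):
    g=im[:,:,2].astype(float)  # red channel: wood bright, base dark
    up=edge(g,[*range(229,244)],182,192,-1); lo=edge(g,range(213,262),206,217,1)
    return up,lo
def shaft(im,c0,c1,rc,hw=5,z=.07):
    h=im.astype(float); w=h[:,:,0]-h[:,:,2]*0.45   # blue vs wood
    out=[]
    for c in range(c0,c1):
        q=w[rc-hw:rc+hw+1,c]; q=q-np.median(np.sort(q)[:4]); q=np.clip(q,0.15*q.max(),None)-.15*q.max(); out.append((c,(q*np.arange(rc-hw,rc+hw+1)).sum()/q.sum()))
    return np.array(out)
if __name__=="__main__":
    for n in sys.argv[1:]:
        im=cv2.imread(f"pics/top{n}.png")
        up,lo=stand_lines(im)
        for nm,q,z in(("up",up,.012),("lo",lo,.012)):
            W=unproj("top",q,z); a,i,s=line(W); print(n,nm,"yaw",round(a,4),"x at y=.045",round(np.polyval(i,.045),5),"sd mm",round(s,2),len(q))
        if n in "0": q=shaft(im,243,281,239); z=.06
        else: q=shaft(im,262,294,197); z=.07
        W=unproj("top",q,z); a,i,s=line(W); print(n,"shaft yaw",round(a,4),"x at y=-.012",round(np.polyval(i,-.012),5),"x at .045",round(np.polyval(i,.045),5),"sd",round(s,2))
E
python3 m.py 0 4 5
```

```text
0 up yaw 1.5906 x at y=.045 0.62641 sd mm 0.17 15
0 lo yaw 1.5896 x at y=.045 0.53286 sd mm 0.34 44
0 shaft yaw 1.5831 x at y=-.012 0.43604 x at .045 0.43533 sd 0.06
4 up yaw 1.59 x at y=.045 0.62637 sd mm 0.16 15
4 lo yaw 1.591 x at y=.045 0.533 sd mm 0.25 44
4 shaft yaw 1.5868 x at y=-.012 0.58421 x at .045 0.5833 sd 0.06
5 up yaw 1.5912 x at y=.045 0.62635 sd mm 0.19 15
5 lo yaw 1.5905 x at y=.045 0.53303 sd mm 0.25 44
5 shaft yaw 1.5736 x at y=-.012 0.58049 x at .045 0.58033 sd 0.23
```

```bash
python3 - <<'E'
from m import *
im=cv2.imread("pics/top5.png")
q=shaft(im,262,296,197); print(q[:,1].round(2))
W=unproj("top",q[2:30],.07); print(line(W))
# side: shaft centreline by low saturation/brightness
im=cv2.imread("pics/side5.png").astype(float)
for c in(248,252,256,260): print(c,im[192:210,c].astype(int).tolist()[::1])
E
```

```text
[196.6  196.69 196.7  196.72 196.73 196.73 196.73 196.74 196.73 196.72
 196.71 196.73 196.83 196.89 196.9  197.01 197.06 197.03 197.04 197.05
 197.03 197.05 197.03 197.04 197.05 197.05 197.07 197.07 197.06 197.08
 197.32 197.72 197.94 198.29]
(np.float64(1.5747668811431823), array([-0.00397058,  0.58037852]), np.float64(0.19365799222853344))
248 [[80, 115, 147], [81, 117, 148], [95, 123, 151], [126, 139, 155], [143, 147, 150], [136, 136, 135], [119, 120, 116], [120, 123, 118], [128, 132, 125], [120, 129, 113], [104, 119, 88], [93, 114, 70], [87, 107, 63], [82, 96, 63], [78, 83, 66], [80, 78, 72], [84, 80, 76], [85, 80, 77]]
252 [[82, 122, 163], [82, 121, 162], [80, 119, 160], [83, 120, 160], [98, 126, 159], [127, 140, 158], [143, 147, 151], [136, 137, 137], [114, 118, 122], [91, 109, 125], [83, 111, 132], [78, 101, 115], [78, 84, 85], [81, 78, 74], [84, 79, 77], [84, 79, 76], [84, 79, 77], [85, 79, 77]]
256 [[126, 126, 125], [109, 110, 109], [89, 91, 90], [82, 84, 83], [82, 84, 82], [85, 86, 85], [99, 100, 98], [128, 128, 126], [145, 144, 143], [137, 136, 136], [115, 114, 113], [91, 91, 89], [83, 81, 79], [83, 79, 76], [84, 78, 76], [86, 80, 77], [84, 80, 77], [82, 77, 76]]
260 [[112, 112, 106], [109, 108, 103], [97, 96, 92], [81, 79, 76], [72, 71, 68], [71, 69, 66], [73, 70, 66], [82, 79, 73], [103, 100, 97], [130, 129, 126], [141, 139, 138], [131, 129, 128], [108, 108, 106], [86, 85, 83], [78, 75, 73], [76, 74, 76], [77, 86, 99], [78, 102, 130]]
```

```bash
python3 - <<'E'
from m import *
for n in("0","5"):
    im=cv2.imread(f"pics/side{n}.png").astype(float)
    for nm,(x0,x1,y0,y1) in dict(near=(236,248,187,201),far=(217,229,177,191)).items():
        s=im[y0:y1,x0:x1]; w=s[:,:,2]-.75*s[:,:,1]  # red - green
        w=np.clip(w-np.percentile(w,40),0,None)
        if n=="5" and nm=="near": pass
        yy,xx=np.mgrid[y0:y1,x0:x1]; m=w>0.35*w.max()
        e=cv2.fitEllipse(np.c_[xx[m],yy[m]].astype(np.float32)); 
        print(n,nm,e, "centroid",(w*xx).sum()/w.sum(),(w*yy).sum()/w.sum())
for yaw in(1.575,1.58,1.585,1.59,1.595):
    d=np.array([np.cos(yaw),np.sin(yaw),0]); m0=np.array([.5812,-.012,.07])
    a=proj("side",m0)[0]; b=proj("side",m0+.098*d)[0]; t=proj("side",m0-d*.02)[0]; u=proj("side",m0-d*.06)[0]
    print(yaw,"mouth",a+B["side"],"far",b+B["side"],"slope bore",(b-a)[1]/(b-a)[0],"slope shaft",(u-t)[1]/(u-t)[0])
im=cv2.imread("pics/side5.png").astype(float)
pk=[]
for c in range(247,261):
    g=cv2.GaussianBlur(im[:,:,0],(0,0),.7)[:,c]; g0=int(198+(c-252)*.49); k=g0-3+int(np.argmax(g[g0-3:g0+4])); a,b,e=g[k-1:k+2]; pk.append((c,k+(a-e)/(2*(a-2*b+e))))
pk=np.array(pk); print(pk[:,1].round(2),np.polyfit(pk[:,0],pk[:,1],1))
E
```

```text
0 near ((243.7833709716797, 194.03237915039062), (8.15396785736084, 12.2493257522583), 7.016019821166992) centroid 243.63798621368784 193.25947808961104
0 far ((223.6990509033203, 181.33383178710938), (9.644384384155273, 15.788483619689941), 159.18380737304688) centroid 224.61665347057271 183.23000791765637
5 near ((243.7039337158203, 194.0241241455078), (7.8798136711120605, 12.269676208496094), 9.306245803833008) centroid 243.82801140871948 193.48742253007654
5 far ((223.78028869628906, 181.54942321777344), (9.645276069641113, 15.948722839355469), 159.5216522216797) centroid 224.6098592275563 183.21324704790388
1.575 mouth [241.96639418 193.73214625] far [223.01882027 183.92259248] slope bore 0.5177208343512876 slope shaft 0.5177208343512819
1.58 mouth [241.96639418 193.73214625] far [222.91374852 183.96936538] slope bore 0.512410772102127 slope shaft 0.5124107721021192
1.585 mouth [241.96639418 193.73214625] far [222.80909265 184.01639094] slope bore 0.5071567776457476 slope shaft 0.5071567776457487
1.59 mouth [241.96639418 193.73214625] far [222.70485518 184.06366826] slope bore 0.5019577090481494 slope shaft 0.5019577090481471
1.595 mouth [241.96639418 193.73214625] far [222.60103867 184.11119647] slope bore 0.49681245356328113 slope shaft 0.4968124535632839
[195.96 196.33 196.88 197.3  197.79 198.24 198.77 199.23 199.76 200.23
 200.77 201.18 201.61 201.99] [ 0.47629525 78.26155925]
```

```bash
cat > sl.py <<'E'
from m import *
def pkline(n,c0,c1,guess,ch=0):
    im=cv2.imread(f"pics/side{n}.png").astype(float); pk=[]
    gb=cv2.GaussianBlur(im[:,:,ch],(0,0),.7)
    for c in range(c0,c1):
        g=gb[:,c]; g0=int(round(guess[0]+(c-guess[1])*.5)); k=g0-3+int(np.argmax(g[g0-3:g0+4])); a,b,e=g[k-1:k+2]; pk.append((c,k+(a-e)/(2*(a-2*b+e))))
    pk=np.array(pk); return pk,np.polyfit(pk[:,0],pk[:,1],1)
def pred(org,yaw,pitch,s0,s1):
    d=np.array([np.cos(yaw)*np.cos(pitch),np.sin(yaw)*np.cos(pitch),np.sin(pitch)])
    a,b=proj("side",org+d*s0)[0],proj("side",org+d*s1)[0]; return (b-a)[1]/(b-a)[0],a+B["side"],b+B["side"]
if __name__=="__main__":
    pk,l=pkline("0",206,222,(213.5,209)); print(pk[:,1].round(2),l)
    for yaw in(1.577,1.583,1.589): print(yaw,pred(np.array([.4368,-.1146,.06]),yaw,0,.04,.14))
    pk,l=pkline("5",249,260,(198,252)); print(pk[:,1].round(2),l)
    for yaw in(1.577,1.583,1.589): print(yaw,pred(np.array([.5808,-.172,.07]),yaw,0,.09,.14))
    pk,l=pkline("4",249,260,(192,252)); print(pk[:,1].round(2),l)
    for yaw in(1.577,1.583,1.589): print(yaw,pred(np.array([.5808,-.172,.098]),yaw,0,.09,.14))
E
python3 sl.py
```

```text
[210.22 210.81 211.35 211.91 212.38 213.05 213.75 214.33 214.92 215.47
 216.09 216.73 217.28 217.88 218.44 219.05] [ 0.59312065 87.97254156]
1.577 (np.float64(0.5975018435550798), array([221.4866935 , 219.92315919]), array([201.35640049, 207.895272  ]))
1.583 (np.float64(0.5899810555334436), array([221.42812295, 219.95322089]), array([201.15318121, 207.99138936]))
1.589 (np.float64(0.5825595475855474), array([221.36984517, 219.98346952]), array([200.95078923, 208.08815353]))
[196.88 197.3  197.79 198.24 198.77 199.23 199.76 200.23 200.77 201.18
 201.61] [ 0.48251397 76.69179147]
1.577 (np.float64(0.5162280887014011), array([256.23953888, 201.39969063]), array([245.73854097, 195.97878055]))
1.583 (np.float64(0.5103106824238451), array([256.12303141, 201.45932896]), array([245.55749986, 196.06762535]))
1.589 (np.float64(0.5044580831723189), array([256.0071694 , 201.51935235]), array([245.37737233, 196.1570653 ]))
[189.92 190.4  190.94 191.44 191.9  192.17 192.36 192.67 193.43 194.04
 194.56] [ 0.43760077 81.01632707]
1.577 (np.float64(0.500919585880758), array([256.23403405, 193.99668524]), array([245.63267597, 188.68625733]))
1.583 (np.float64(0.49517769109692006), array([256.11638519, 194.05516594]), array([245.44986403, 188.77334261]))
1.589 (np.float64(0.48949863053065107), array([255.99938757, 194.11402421]), array([245.26797289, 188.86101142]))
```

```bash
python3 - <<'E'
from m import *
res={}
for n in("0","1","3","4","5"):
    im=cv2.imread(f"pics/top{n}.png").astype(float); g=im[:,:,1]
    A=[]
    for cols in(range(247,252),range(218,223)):
        q=edge(g,cols,199,206,-1); W=unproj("top",q,.093); A.append(W.mean(0)); 
    d=A[1]-A[0]; yaw=np.arctan2(d[1],d[0]); 
    print(n,np.round(A[0],4),np.round(A[1],4),"yaw",round(yaw,4),"axis x near",round(A[0][0]+.025,5),"far",round(A[1][0]+.025,5), q[:,1].round(2))
E
```

```text
0 [ 0.5562 -0.0009  0.093 ] [0.5546 0.0976 0.093 ] yaw 1.5875 axis x near 0.5812 far 0.57955 [202.12 202.14 202.13 202.13 202.15]
1 [ 0.5562 -0.0009  0.093 ] [0.5545 0.0976 0.093 ] yaw 1.5883 axis x near 0.58118 far 0.57946 [202.17 202.17 202.16 202.17 202.14]
3 [ 0.5561 -0.0009  0.093 ] [0.5545 0.0976 0.093 ] yaw 1.5873 axis x near 0.58112 far 0.57949 [202.17 202.14 202.15 202.15 202.14]
4 [ 0.5561 -0.0009  0.093 ] [0.5545 0.0976 0.093 ] yaw 1.5876 axis x near 0.58112 far 0.57946 [202.17 202.15 202.17 202.16 202.14]
5 [ 0.5561 -0.0009  0.093 ] [0.5545 0.0976 0.093 ] yaw 1.5875 axis x near 0.58115 far 0.5795 [202.16 202.15 202.13 202.15 202.15]
```

Request:
step_arm(
  rows=[
    {"slide": [1.5, 0, 2.5], "rot": [-0.005, 0, 0], "grip": -1},
    {"slide": [1.5, 0, 2.5], "rot": [-0.005, 0, 0], "grip": -1},
    {"slide": [1.5, 0, 2.5], "rot": [-0.005, 0, 0], "grip": -1},
    {"slide": [1.5, 0, 2.5], "rot": [-0.005, 0, 0], "grip": -1},
  ],
)

```text
clock: 6.95
tcp_pos: [0.5828, -0.2223, 0.0497]
ee_rot: [0.706, -0.005, 0.708, 0.005]
force: [-0.9, -0.6, -6.7]
finger_gap: 0.257
```

```bash
python3 s.py 6; python3 - <<'E'
import cv2
a=cv2.imread("pics/side6.png")[175:215,225:275]; b=cv2.imread("pics/top6.png")[180:215,235:295]
cv2.imwrite("pics/side6y.png",cv2.resize(a,None,fx=12,fy=12,interpolation=cv2.INTER_CUBIC))
cv2.imwrite("pics/top6y.png",cv2.resize(b,None,fx=12,fy=12,interpolation=cv2.INTER_CUBIC))
E
```

```text
7.05 [ 0.5827 -0.2223  0.0497] [-0.26 -0.23 -6.94] [-0.21  -0.019  0.007] 0.25402123924095155
[[-0.002  -0.015   0.9999]
 [-0.      0.9999  0.015 ]
 [-1.      0.     -0.002 ]]
```

View pics/side6y.png

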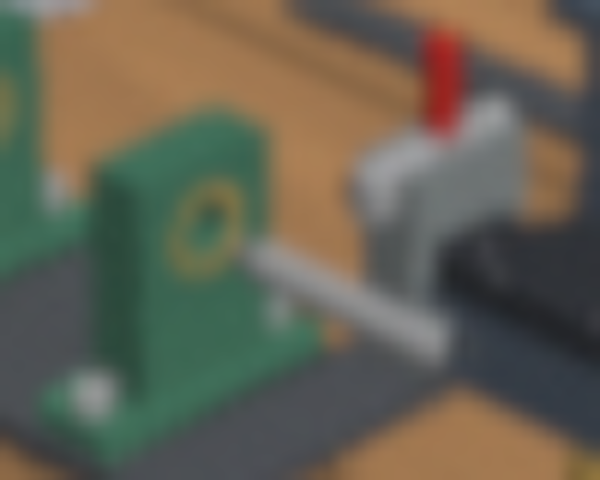

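View pics/top6y.png

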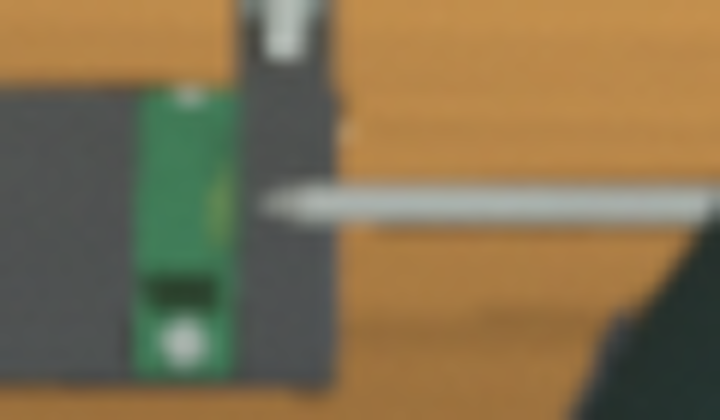

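Request:
step_arm(
  rows=[
    {"slide": [0, 4, 0], "rot": [0, 0, 0], "grip": -1},
    {"slide": [0, 8, 0], "rot": [0, 0, 0], "grip": -1},
    {"slide": [0, 12, 0], "rot": [0, 0, 0], "grip": -1},
    {"slide": [0, 15, 0], "rot": [0, 0, 0], "grip": -1},
    {"slide": [0, 18, 0], "rot": [0, 0, 0], "grip": -1},
    {"slide": [0, 20, 0], "rot": [0, 0, 0], "grip": -1},
    {"slide": [0, 20, 0], "rot": [0, 0, 0], "grip": -1},
  ],
)

```text
clock: 7.75
tcp_pos: [0.5825, -0.202, 0.0496]
ee_rot: [0.706, -0.005, 0.708, 0.005]
force: [0.3, -0.0, -6.8]
finger_gap: 0.258
```

```bash
cat > z.py <<'E'
import cv2,sys,subprocess
n=sys.argv[1]
a=cv2.imread(f"pics/side{n}.png")[170:215,210:275]; b=cv2.imread(f"pics/top{n}.png")[160:215,205:295]
a=cv2.resize(a,None,fx=11,fy=11,interpolation=cv2.INTER_CUBIC);b=cv2.resize(b,None,fx=8,fy=8,interpolation=cv2.INTER_CUBIC)
cv2.imwrite(f"pics/side{n}y.png",a); cv2.imwrite(f"pics/top{n}y.png",b)
E
python3 s.py 7; python3 z.py 7
```

```text
7.85 [ 0.5825 -0.2023  0.0497] [ 0.45  0.1  -6.15] [-0.217  0.044 -0.002] 0.2537384268195236
[[-1.900e-03 -1.510e-02  9.999e-01]
 [-1.000e-04  9.999e-01  1.510e-02]
 [-1.000e+00 -0.000e+00 -1.900e-03]]
```

View pics/side7y.png

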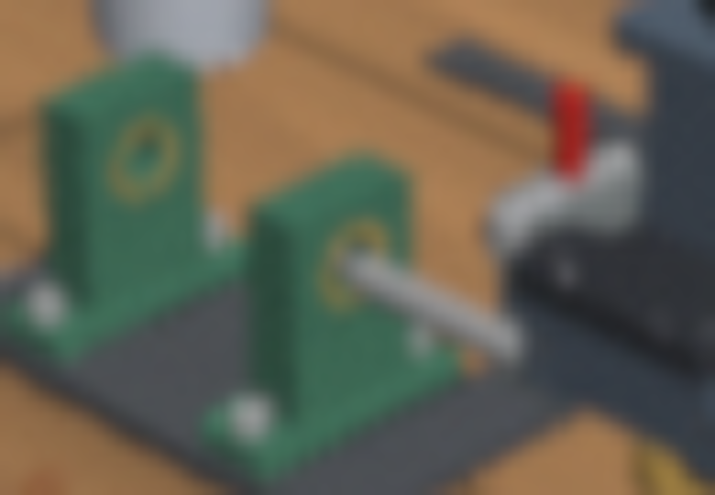

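View pics/top7y.png

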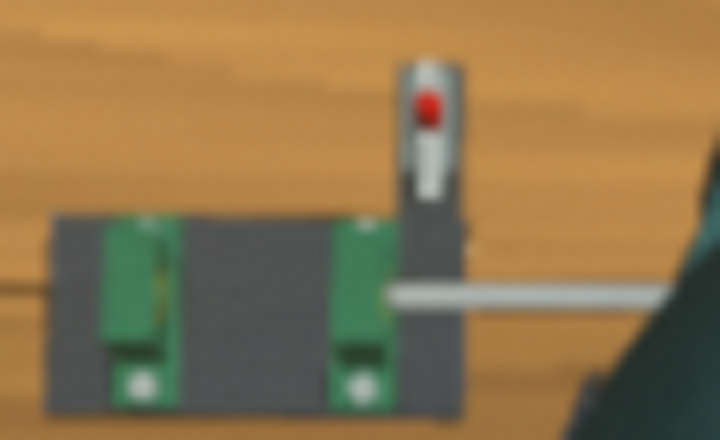

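Request:
step_arm(
  rows=[
    {"slide": [0, 3, 0], "rot": [0, 0, 0], "grip": -1},
    {"slide": [0, 6, 0], "rot": [0, 0, 0], "grip": -1},
    {"slide": [0, 9, 0], "rot": [0, 0, 0], "grip": -1},
    {"slide": [0, 12, 0], "rot": [0, 0, 0], "grip": -1},
    {"slide": [0, 12, 0], "rot": [0, 0, 0], "grip": -1},
  ],
)

```text
clock: 8.35
tcp_pos: [0.5822, -0.1899, 0.0496]
ee_rot: [0.706, -0.005, 0.708, 0.005]
force: [-0.0, -0.6, -6.0]
finger_gap: 0.252
```

```bash
cat > f.py <<'E'
from h import *
for i in range(2):
    o,R,t=st(); print(o["clock"],t.round(4),o["force"].round(2),o["wrist_torque"].round(3),R[:,1].round(4)); 
    if i==0: r.get_image("top")
E
python3 f.py
```

```text
8.35 [ 0.5822 -0.1899  0.0496] [-0.   -0.59 -6.02] [-0.193  0.04   0.061] [-1.540e-02  9.999e-01  1.000e-04]
8.4 [ 0.5823 -0.1901  0.0496] [-0.01 -0.53 -7.25] [-0.237  0.072  0.007] [-0.0154  0.9999  0.    ]
```

Free so far; go on in short strokes.

Request:
step_arm(
  rows=[
    {"slide": [0, 4, 0], "rot": [0, 0, 0], "grip": -1},
    {"slide": [0, 8, 0], "rot": [0, 0, 0], "grip": -1},
    {"slide": [0, 12, 0], "rot": [0, 0, 0], "grip": -1},
    {"slide": [0, 15, 0], "rot": [0, 0, 0], "grip": -1},
    {"slide": [0, 15, 0], "rot": [0, 0, 0], "grip": -1},
  ],
)

```text
clock: 8.9
tcp_pos: [0.582, -0.1748, 0.0496]
ee_rot: [0.706, -0.005, 0.708, 0.005]
force: [-0.2, 0.0, -6.3]
finger_gap: 0.256
```

```bash
python3 f.py; python3 s.py 8; python3 z.py 8
```

```text
8.9 [ 0.582  -0.1748  0.0496] [-0.24  0.   -6.28] [-0.283  0.05  -0.032] [-1.540e-02  9.999e-01  1.000e-04]
8.95 [ 0.5821 -0.1751  0.0497] [-0.44  0.37 -7.29] [-0.247 -0.024  0.008] [-0.0153  0.9999 -0.    ]
9.05 [ 0.5821 -0.1754  0.0497] [ 0.11 -0.48 -7.2 ] [-0.291  0.031  0.028] 0.2548515048223595
[[-1.900e-03 -1.510e-02  9.999e-01]
 [-1.000e-04  9.999e-01  1.510e-02]
 [-1.000e+00 -1.000e-04 -1.900e-03]]
```

View pics/side8y.png

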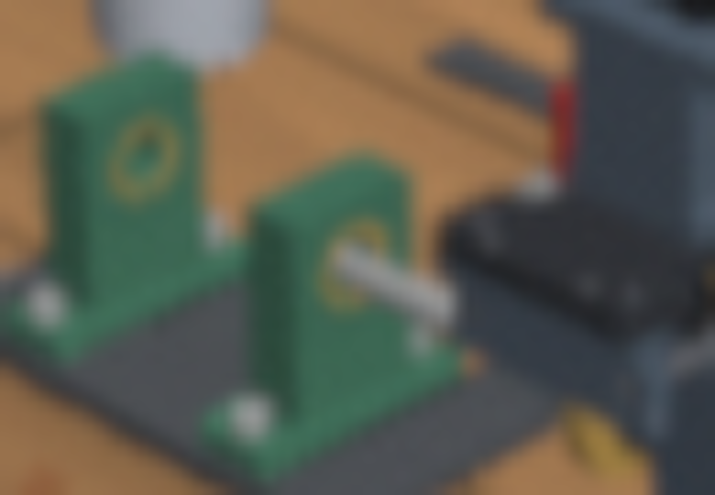

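View pics/top8y.png

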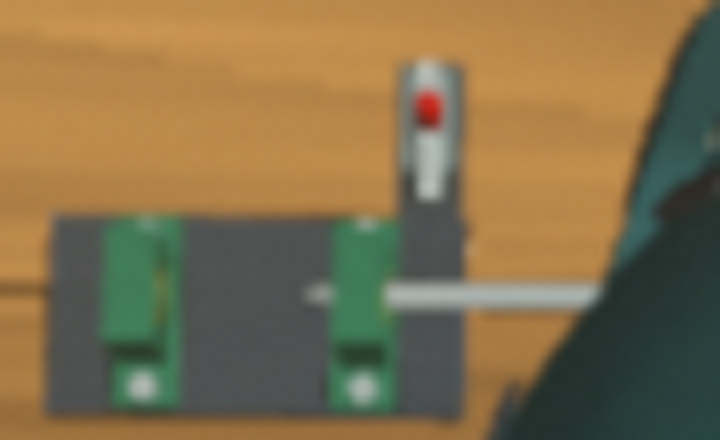

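Request:
step_arm(
  rows=[
    {"slide": [0, 7, 0], "rot": [0, 0, 0], "grip": -1},
    {"slide": [0, 14, 0], "rot": [0, 0, 0], "grip": -1},
    {"slide": [0, 21, 0], "rot": [0, 0, 0], "grip": -1},
    {"slide": [0, 28, 0], "rot": [0, 0, 0], "grip": -1},
    {"slide": [0, 35, 0], "rot": [0, 0, 0], "grip": -1},
    {"slide": [0, 40, 0], "rot": [0, 0, 0], "grip": -1},
    {"slide": [0, 40, 0], "rot": [0, 0, 0], "grip": -1},
  ],
)

```text
clock: 9.75
tcp_pos: [0.5814, -0.1346, 0.0496]
ee_rot: [0.706, -0.006, 0.708, 0.006]
force: [0.3, -0.7, -6.9]
finger_gap: 0.256
```

```bash
python3 f.py; python3 s.py 9; python3 z.py 9
```

```text
9.75 [ 0.5814 -0.1346  0.0496] [ 0.31 -0.69 -6.91] [-0.28   0.047 -0.073] [-1.570e-02  9.999e-01  1.000e-04]
9.8 [ 0.5815 -0.135   0.0497] [-0.46  0.04 -6.4 ] [-0.235  0.08  -0.079] [-0.0156  0.9999 -0.    ]
9.9 [ 0.5815 -0.1354  0.0497] [ 1.03  0.53 -6.17] [-0.213  0.01   0.001] 0.2516492266766456
[[-1.900e-03 -1.510e-02  9.999e-01]
 [-1.000e-04  9.999e-01  1.510e-02]
 [-1.000e+00 -1.000e-04 -1.900e-03]]
```

View pics/side9y.png

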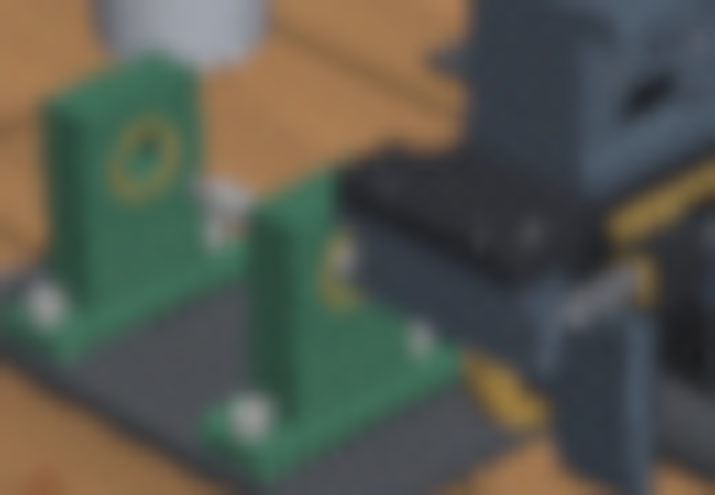

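View pics/top9y.png

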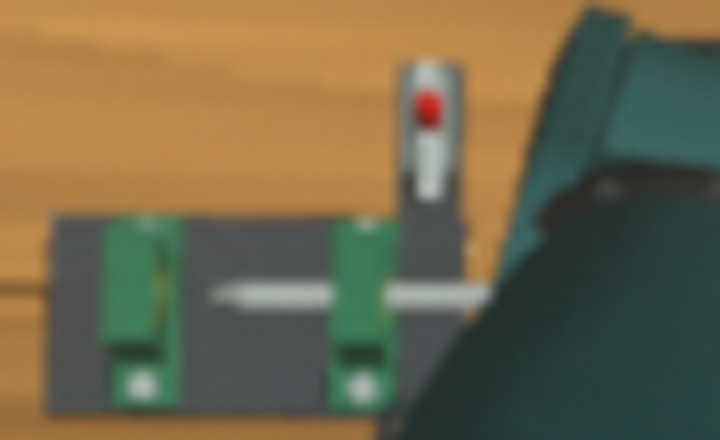

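Request:
step_arm(
  rows=[
    {"slide": [0, 6, 0], "rot": [0, 0, 0], "grip": -1},
    {"slide": [0, 12, 0], "rot": [0, 0, 0], "grip": -1},
    {"slide": [0, 17, 0], "rot": [0, 0, 0], "grip": -1},
    {"slide": [0, 22, 0], "rot": [0, 0, 0], "grip": -1},
    {"slide": [0, 26, 0], "rot": [0, 0, 0], "grip": -1},
    {"slide": [0, 30, 0], "rot": [0, 0, 0], "grip": -1},
    {"slide": [0, 33, 0], "rot": [0, 0, 0], "grip": -1},
    {"slide": [0, 33, 0], "rot": [0, 0, 0], "grip": -1},
  ],
)

```text
clock: 10.7
tcp_pos: [0.581, -0.102, 0.0496]
ee_rot: [0.706, -0.005, 0.708, 0.005]
force: [0.2, 0.5, -6.5]
finger_gap: 0.256
```

```bash
python3 f.py; python3 s.py 10; python3 z.py 10
```

```text
10.7 [ 0.581  -0.102   0.0496] [ 0.23  0.48 -6.54] [-0.259  0.015 -0.008] [-0.0153  0.9999  0.    ]
10.75 [ 0.581  -0.1022  0.0496] [ 0.16 -0.39 -6.29] [-0.237 -0.028  0.025] [-0.0153  0.9999 -0.    ]
10.85 [ 0.581  -0.1024  0.0496] [ 0.1   0.17 -7.62] [-0.204  0.114  0.03 ] 0.25258345577750696
[[-0.002  -0.015   0.9999]
 [-0.      0.9999  0.015 ]
 [-1.     -0.     -0.002 ]]
```

View pics/side10y.png

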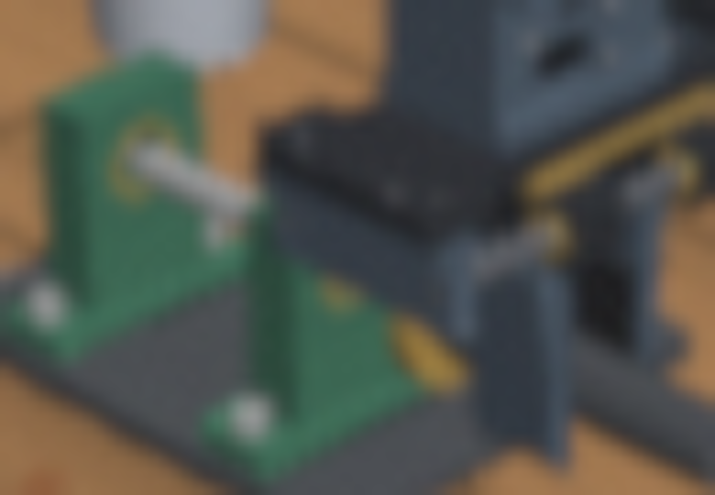

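View pics/top10y.png

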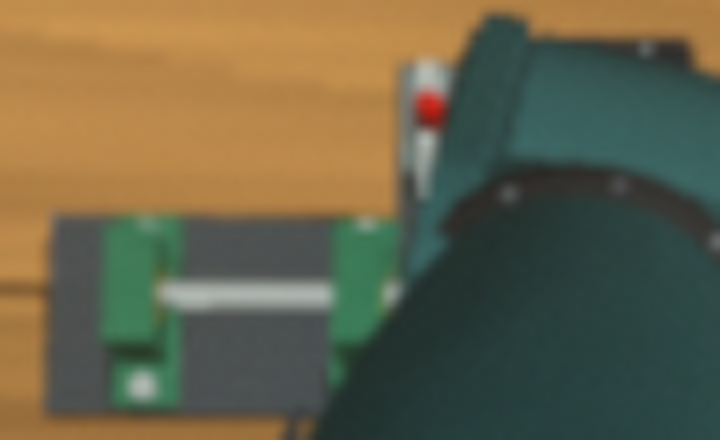

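Request:
step_arm(
  rows=[
    {"slide": [0, 6, 0], "rot": [0, 0, 0], "grip": -1},
    {"slide": [0, 12, 0], "rot": [0, 0, 0], "grip": -1},
    {"slide": [0, 18, 0], "rot": [0, 0, 0], "grip": -1},
    {"slide": [0, 24, 0], "rot": [0, 0, 0], "grip": -1},
    {"slide": [0, 30, 0], "rot": [0, 0, 0], "grip": -1},
    {"slide": [0, 32, 0], "rot": [0, 0, 0], "grip": -1},
    {"slide": [0, 32, 0], "rot": [0, 0, 0], "grip": -1},
  ],
)

```text
clock: 11.55
tcp_pos: [0.5805, -0.07, 0.0496]
ee_rot: [0.706, -0.005, 0.708, 0.005]
force: [0.6, -0.4, -6.7]
finger_gap: 0.251
```

```bash
python3 f.py; python3 s.py 11; python3 z.py 11
```

```text
11.55 [ 0.5805 -0.07    0.0496] [ 0.56 -0.37 -6.68] [-0.203  0.052  0.012] [-0.0154  0.9999  0.    ]
11.6 [ 0.5805 -0.0702  0.0497] [-0.81  0.65 -7.53] [-0.151  0.014  0.036] [-0.0153  0.9999 -0.    ]
11.7 [ 0.5805 -0.0705  0.0496] [-0.21  1.26 -6.79] [-0.267 -0.002 -0.028] 0.25427319139975746
[[-2.000e-03 -1.490e-02  9.999e-01]
 [-1.000e-04  9.999e-01  1.490e-02]
 [-1.000e+00 -0.000e+00 -2.000e-03]]
```

View pics/side11y.png

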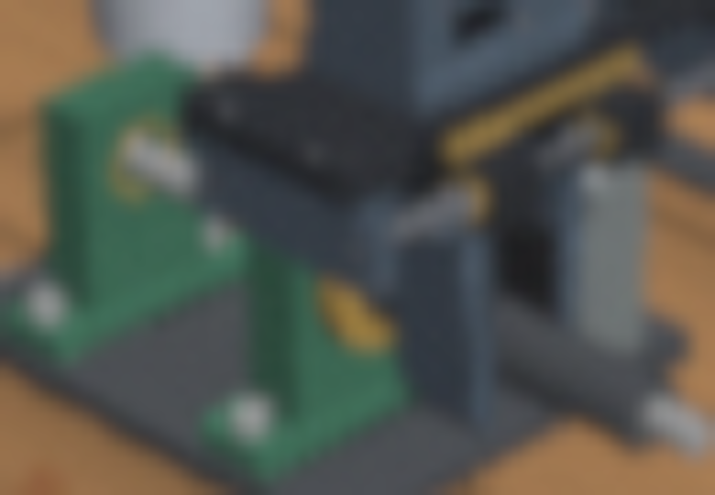

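View pics/top11y.png

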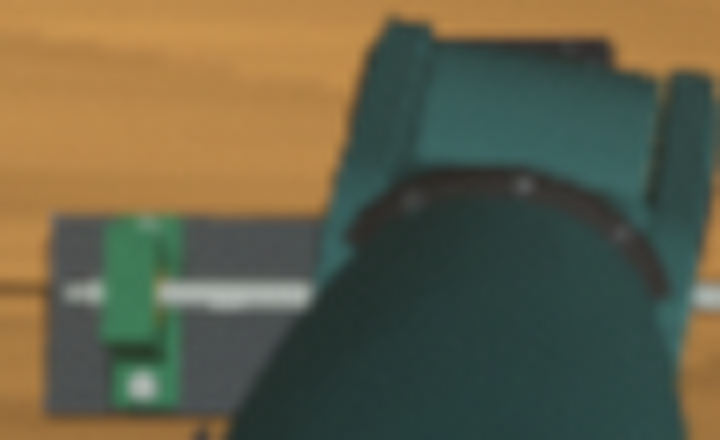

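Request:
step_arm(
  rows=[
    {"slide": [0, 2, 0], "rot": [0, 0, 0], "grip": -1},
    {"slide": [0, 4, 0], "rot": [0, 0, 0], "grip": -1},
    {"slide": [0, 6, 0], "rot": [0, 0, 0], "grip": -1},
    {"slide": [0, 6, 0], "rot": [0, 0, 0], "grip": -1},
  ],
)

```text
clock: 12.1
tcp_pos: [0.5804, -0.0649, 0.0496]
ee_rot: [0.706, -0.006, 0.708, 0.005]
force: [-1.1, -9.6, -7.9]
finger_gap: 0.256
```

```bash
python3 f.py
```

```text
12.1 [ 0.5804 -0.0649  0.0496] [-1.1  -9.58 -7.87] [-1.765  0.18  -0.069] [-0.0154  0.9999 -0.0011]
12.15 [ 0.5804 -0.065   0.0496] [-0.5  -8.33 -7.47] [-1.723  0.142 -0.075] [-1.520e-02  9.999e-01 -9.000e-04]
```

Request:
step_arm(
  rows=[
    {"slide": [0, 1, 0], "rot": [0, 0, 0], "grip": -1},
    {"slide": [0, 1.5, 0], "rot": [0, 0, 0], "grip": -1},
    {"slide": [0, 1.5, 0], "rot": [0, 0, 0], "grip": -1},
  ],
)

```text
clock: 12.45
tcp_pos: [0.5803, -0.0648, 0.0496]
ee_rot: [0.706, -0.006, 0.708, 0.005]
force: [-1.8, -25.8, -9.4]
finger_gap: 0.257
```

```bash
python3 f.py; python3 s.py 12; python3 z.py 12
```

```text
12.45 [ 0.5803 -0.0648  0.0496] [ -1.83 -25.85  -9.37] [-4.432  0.353 -0.161] [-0.0157  0.9999 -0.0025]
12.5 [ 0.5803 -0.0648  0.0496] [ -2.   -25.08  -9.29] [-4.385  0.336 -0.193] [-0.0155  0.9999 -0.0025]
12.6 [ 0.5803 -0.0648  0.0496] [ -1.63 -24.75  -9.72] [-4.322  0.343 -0.129] 0.25362317381852617
[[-0.002  -0.0155  0.9999]
 [-0.0024  0.9999  0.0155]
 [-1.     -0.0024 -0.002 ]]
```

View pics/side12y.png

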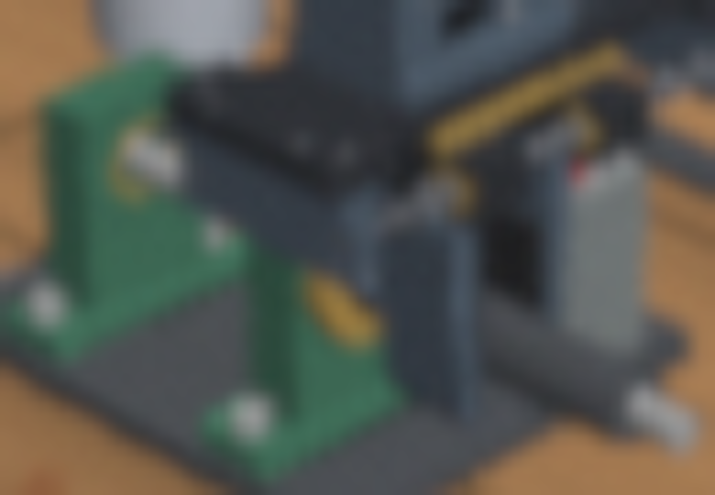

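```bash
python3 - <<'E'
from m import *
for n in("11","12"):
    im=cv2.imread(f"pics/top{n}.png").astype(float)
    row=im[195:198,204:222].mean((0,2)); print(n,row.round(0))
im=cv2.imread("pics/top0.png").astype(float)
print("tip rest",im[238:241,234:252].mean((0,2)).round(0))
print("far left edge greenness",(im[192:200,214:232,1]-im[192:200,214:232,2]).mean(0).round(0))
print("near left",(im[192:200,242:258,1]-im[192:200,242:258,2]).mean(0).round(0))
y=unproj("top",[[217.6,197],[246.5,197]],.093); print(y)
E
```

```text
11 [104. 105. 105. 106. 105. 104.  89.  80.  89. 113. 126. 129. 143. 134.
 106.  92.  90.  90.]
12 [105. 105. 105. 105. 105. 104.  91. 102. 120. 126. 136. 149. 152. 134.
 106.  92.  90.  90.]
tip rest [106. 106. 106. 106. 107. 111. 112. 115. 127. 134. 137. 137. 135. 134.
 134. 134. 134. 134.]
far left edge greenness [ 2.  2.  3. 16. 39. 49. 50. 51. 50. 48. 31. 25. 37. 26.  7.  2.  2.  2.]
near left [ 2.  2.  2.  5. 28. 46. 51. 51. 51. 49. 42. 36. 26. 10.  3.  2.]
[[0.57207217 0.10655972 0.093     ]
 [0.57417554 0.00810486 0.093     ]]
```

View pics/top12y.png

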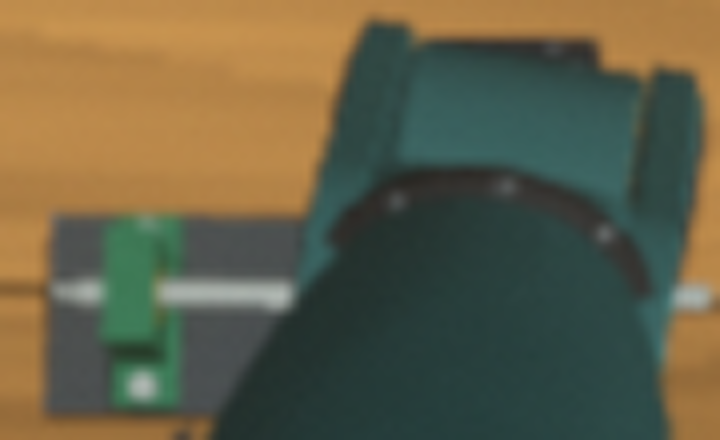

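```bash
python3 - <<'E'
from m import *
print(unproj("top",[[211.0,196.5],[211.5,196.5],[210.5,196.5]],.07)[:,1], unproj("top",[[241.5,239]],.06)[:,:2], unproj("top",[[321.5,240],[322.5,240]],.06)[:,:2])
im=cv2.imread("pics/top0.png").astype(float); print(im[239:242,314:328].mean((0,2)).round(0))
im=cv2.imread("pics/top12.png").astype(float); print(im[195:199,286:300].mean((0,2)).round(0))
E
```

```text
[0.13229015 0.13055644 0.13402386] [[0.43365173 0.02246208]] [[ 0.4360614  -0.25137998]
 [ 0.43613404 -0.25480255]]
[ 67.  69.  89. 121. 136. 138. 139. 138. 127. 114. 108. 108. 108. 107.]
[ 73.  81.  96. 126. 148. 154. 154. 140. 121. 112. 111. 111. 112. 112.]
```

Request:
step_arm(
  rows=[
    {"slide": [0, -1, 0], "rot": [0, 0, 0], "grip": -1},
    {"slide": [0, -1, 0], "rot": [0, 0, 0], "grip": -1},
    {"slide": [0, -1, 0], "rot": [0, 0, 0], "grip": -0.1},
    {"slide": [0, -1, 0], "rot": [0, 0, 0], "grip": -0.1},
    {"slide": [0, -1, 0], "rot": [0, 0, 0], "grip": -0.1},
    {"slide": [0, -1, 0], "rot": [0, 0, 0], "grip": -0.1},
    {"slide": [0, -1, 0], "rot": [0, 0, 0], "grip": -0.1},
  ],
)

```text
clock: 13.3
tcp_pos: [0.5805, -0.0637, 0.0498]
ee_rot: [0.706, -0.005, 0.708, 0.005]
force: [0.2, -0.3, 0.1]
finger_gap: 0.448
```

```bash
python3 f.py; python3 s.py 13; python3 z.py 13
```

```text
13.3 [ 0.5805 -0.0637  0.0498] [ 0.2  -0.34  0.09] [-0.086  0.083 -0.005] [-0.0151  0.9999 -0.    ]
13.35 [ 0.5805 -0.0637  0.0497] [-0.87  0.34  0.53] [-0.085  0.022  0.012] [-0.0151  0.9999  0.    ]
13.45 [ 0.5805 -0.0638  0.0497] [0.59 0.94 0.69] [-0.086  0.081 -0.015] 0.44950617392077263
[[-0.0019 -0.0151  0.9999]
 [-0.      0.9999  0.0151]
 [-1.      0.     -0.0019]]
```

View pics/side13y.png

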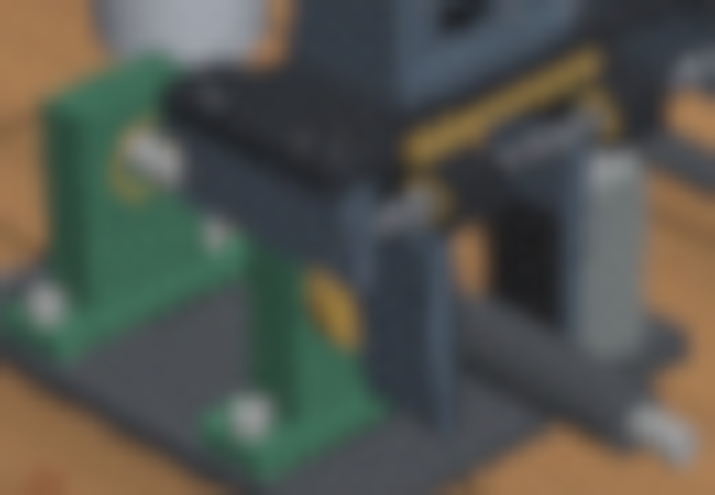

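Request:
step_arm(
  rows=[
    {"slide": [-30, 0, 0], "rot": [0, 0, 0], "grip": -0.1},
    {"slide": [-70, 0, 0], "rot": [0, 0, 0], "grip": -0.1},
    {"slide": [-110, 0, 0], "rot": [0, 0, 0], "grip": -0.1},
    {"slide": [-120, 0, 20], "rot": [0, 0, 0], "grip": -1},
    {"slide": [-120, 20, 70], "rot": [0, 0, 0], "grip": -1},
    {"slide": [-120, 31, 110], "rot": [0, 0, 0], "grip": -1},
    {"slide": [-120, 31, 110], "rot": [0, 0, 0], "grip": -1},
    {"slide": [-120, 31, 110], "rot": [0, 0, 0], "grip": -1},
  ],
)

```text
clock: 14.25
tcp_pos: [0.6901, -0.0309, 0.1688]
ee_rot: [0.706, -0.006, 0.708, 0.006]
force: [-0.5, 0.3, -0.9]
finger_gap: 0.041
```

```bash
python3 f.py; python3 s.py 14; python3 z.py 14; python3 -c "
import numpy as np; print(np.load('p.npy')[10:])"
```

```text
14.25 [ 0.6901 -0.0309  0.1688] [-0.48  0.33 -0.87] [-0.085  0.098 -0.021] [-0.0157  0.9999  0.    ]
14.3 [ 0.6893 -0.0312  0.1688] [-0.48  0.53 -0.5 ] [-0.098  0.128  0.053] [-0.0153  0.9999  0.    ]
14.4 [ 0.689  -0.0315  0.1692] [-0.81 -0.19 -0.22] [-0.097  0.019 -0.024] 0.0075222373392049855
[[-0.0029 -0.0147  0.9999]
 [-0.      0.9999  0.0147]
 [-1.      0.     -0.0029]]
[ 2.76524233  2.47052254 35.64934511 27.03769339]
```

View pics/side14y.png

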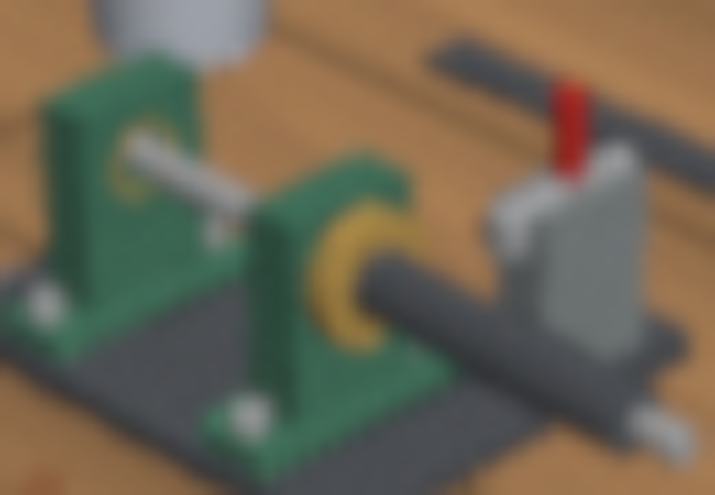

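View pics/top14y.png

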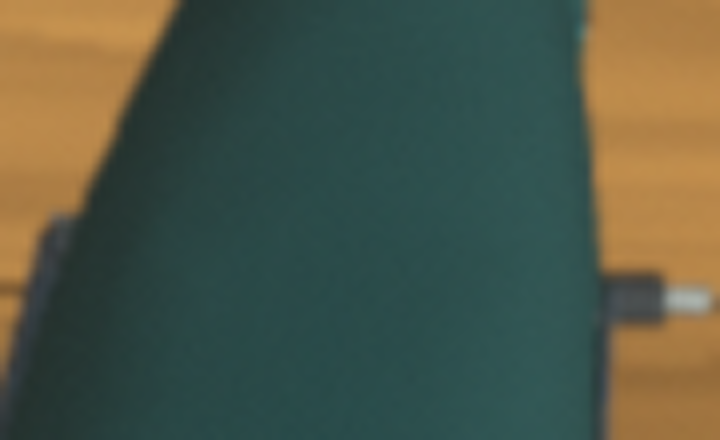

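```bash
python3 - <<'E'
from m import *
im=cv2.imread("pics/side14.png"); 
print(proj("side",[[.689,-.0315,.169],[.659,-.031,.11]])+B["side"])
cv2.imwrite("pics/side14w.png",cv2.resize(im[100:230,200:330],None,fx=4.6,fy=4.6,interpolation=cv2.INTER_CUBIC))
E
```

```text
[[268.68784937 159.40928416]
 [262.23956536 177.63573553]]
```

View pics/side14w.png

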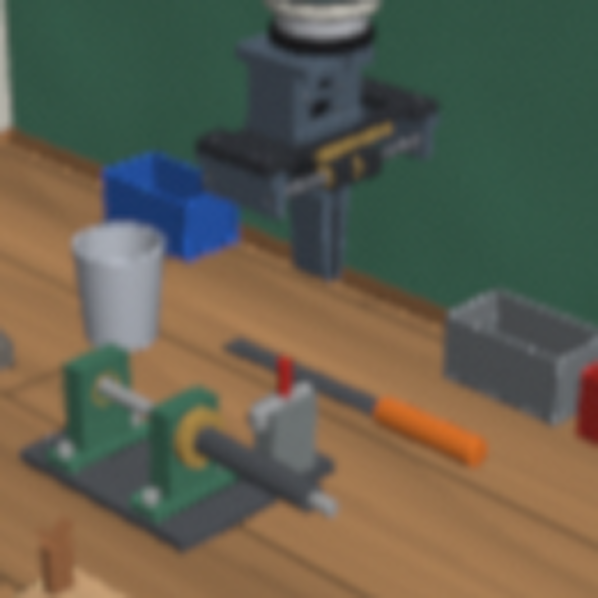

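Request:
step_arm(
  rows=[
    {"slide": [30, 0, 2], "rot": [0, 0, 0], "grip": -1},
    {"slide": [55, 0, 2], "rot": [0, 0, 0], "grip": -1},
    {"slide": [70, 0, 2], "rot": [0, 0, 0], "grip": -1},
    {"slide": [79, 0, 2], "rot": [0, 0, 0], "grip": -1},
    {"slide": [79, 0, 2], "rot": [0, 0, 0], "grip": -1},
    {"slide": [79, 0, 2], "rot": [0, 0, 0], "grip": -1},
  ],
)

```text
clock: 15.0
tcp_pos: [0.6924, -0.0313, 0.0913]
ee_rot: [0.707, -0.005, 0.707, 0.005]
force: [0.3, -0.8, 0.7]
finger_gap: 0.005
```

```bash
python3 f.py; python3 s.py 15; python3 - <<'E'
import cv2
im=cv2.imread("pics/side15.png"); 
cv2.imwrite("pics/side15w.png",cv2.resize(im[130:230,200:310],None,fx=6,fy=6,interpolation=cv2.INTER_CUBIC))
E
```

```text
15.0 [ 0.6924 -0.0313  0.0913] [ 0.28 -0.83  0.72] [-0.127  0.064  0.007] [-1.490e-02  9.999e-01 -1.000e-04]
15.05 [ 0.6926 -0.0313  0.0916] [-0.75  0.52  0.41] [-0.065  0.027  0.006] [-1.490e-02  9.999e-01 -1.000e-04]
15.15 [ 0.6926 -0.0312  0.0915] [ 0.93 -0.62 -0.37] [-0.114  0.031  0.016] 0.005689998892948113
[[-4.000e-04 -1.500e-02  9.999e-01]
 [-1.000e-04  9.999e-01  1.500e-02]
 [-1.000e+00 -1.000e-04 -4.000e-04]]
```

View pics/side15w.png

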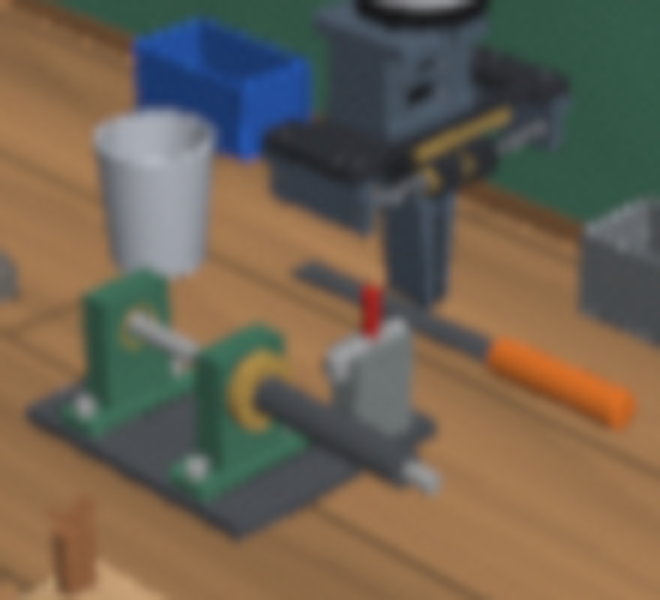

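Request:
step_arm(
  rows=[
    {"slide": [0, 0, -6], "rot": [0, 0, 0], "grip": -1},
    {"slide": [0, 0, -12], "rot": [0, 0, 0], "grip": -1},
    {"slide": [0, 0, -18], "rot": [0, 0, 0], "grip": -1},
    {"slide": [0, 0, -24], "rot": [0, 0, 0], "grip": -1},
    {"slide": [0, 0, -30], "rot": [0, 0, 0], "grip": -1},
    {"slide": [0, 0, -34], "rot": [0, 0, 0], "grip": -1},
    {"slide": [0, 0, -34], "rot": [0, 0, 0], "grip": -1},
  ],
)

```text
clock: 15.85
tcp_pos: [0.6574, -0.0317, 0.0905]
ee_rot: [0.706, -0.005, 0.708, 0.005]
force: [1.0, 1.0, -0.6]
finger_gap: 0.003
```

```bash
python3 f.py; python3 s.py 16; python3 - <<'E'
import cv2
im=cv2.imread("pics/side16.png"); 
cv2.imwrite("pics/side16w.png",cv2.resize(im[130:230,200:310],None,fx=6,fy=6,interpolation=cv2.INTER_CUBIC))
E
```

```text
15.85 [ 0.6574 -0.0317  0.0905] [ 1.02  1.04 -0.56] [-0.123  0.047 -0.053] [-0.015   0.9999  0.    ]
15.9 [ 0.6577 -0.0317  0.0905] [ 0.23 -0.01 -0.19] [-0.079  0.018 -0.017] [-0.015   0.9999 -0.    ]
16.0 [ 0.6579 -0.0317  0.0904] [-0.04  0.9  -0.44] [-0.083  0.024  0.018] 0.005610924104777319
[[-2.400e-03 -1.510e-02  9.999e-01]
 [-1.000e-04  9.999e-01  1.510e-02]
 [-1.000e+00 -0.000e+00 -2.400e-03]]
```

View pics/side16w.png

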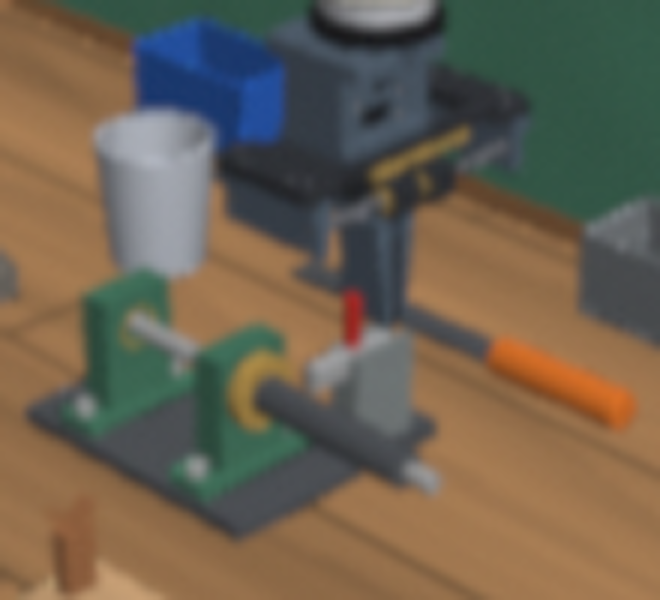

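Request:
step_arm(
  rows=[
    {"slide": [0, 0, -3], "rot": [0, 0, 0], "grip": -1},
    {"slide": [0, 0, -6], "rot": [0, 0, 0], "grip": -1},
    {"slide": [0, 0, -9], "rot": [0, 0, 0], "grip": -1},
    {"slide": [0, 0, -10], "rot": [0, 0, 0], "grip": -1},
    {"slide": [0, 0, -10], "rot": [0, 0, 0], "grip": -1},
  ],
)

```text
clock: 16.5
tcp_pos: [0.6478, -0.0318, 0.0905]
ee_rot: [0.706, -0.005, 0.708, 0.005]
force: [0.5, 0.7, -1.0]
finger_gap: 0.006
```

```bash
python3 f.py
```

```text
16.5 [ 0.6478 -0.0318  0.0905] [ 0.53  0.74 -0.98] [-0.1   -0.078 -0.033] [-0.015   0.9999  0.    ]
16.55 [ 0.6478 -0.0318  0.0905] [0.84 0.85 0.46] [-0.133  0.018 -0.025] [-0.015   0.9999  0.    ]
```

Request:
step_arm(
  rows=[
    {"slide": [0, 0, -2], "rot": [0, 0, 0], "grip": -1},
    {"slide": [0, 0, -4], "rot": [0, 0, 0], "grip": -1},
    {"slide": [0, 0, -4], "rot": [0, 0, 0], "grip": -1},
  ],
)

```text
clock: 16.85
tcp_pos: [0.6454, -0.0319, 0.0908]
ee_rot: [0.708, -0.005, 0.707, 0.005]
force: [10.6, 0.4, -7.3]
finger_gap: 0.006
```

```bash
python3 f.py;python3 s.py 17; python3 - <<'E'
import cv2
im=cv2.imread("pics/side17.png"); 
cv2.imwrite("pics/side17w.png",cv2.resize(im[130:230,200:310],None,fx=6,fy=6,interpolation=cv2.INTER_CUBIC))
E
```

```text
16.85 [ 0.6454 -0.0319  0.0908] [10.63  0.37 -7.33] [ 0.03  -1.927 -0.044] [-1.490e-02  9.999e-01 -1.000e-04]
16.9 [ 0.6454 -0.0319  0.0908] [10.88  0.34 -7.31] [ 0.019 -1.871 -0.004] [-1.490e-02  9.999e-01 -1.000e-04]
17.0 [ 0.6454 -0.0319  0.0908] [10.78  0.23 -6.21] [ 0.005 -1.875  0.023] 0.0021452393796589837
[[ 1.300e-03 -1.480e-02  9.999e-01]
 [-1.000e-04  9.999e-01  1.480e-02]
 [-1.000e+00 -1.000e-04  1.300e-03]]
```

View pics/side17w.png

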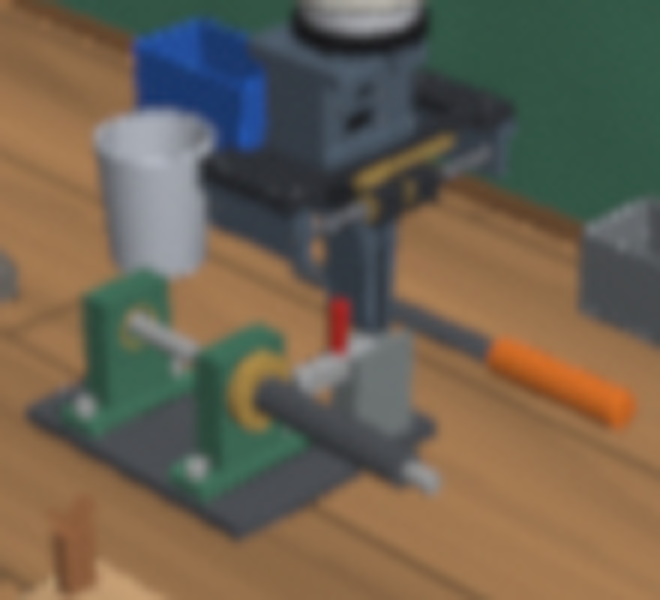

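Request:
step_arm(
  rows=[
    {"slide": [0, 0, -1], "rot": [0, 0, 0], "grip": -1},
    {"slide": [0, 0, -1], "rot": [0, 0, 0], "grip": -1},
    {"slide": [0, 0, -1], "rot": [0, 0, 0], "grip": -1},
  ],
)

```text
clock: 17.3
tcp_pos: [0.6452, -0.0319, 0.0909]
ee_rot: [0.708, -0.005, 0.706, 0.005]
force: [15.9, 1.0, -10.2]
finger_gap: 0.002
```

```bash
python3 f.py;python3 s.py 18; python3 - <<'E'
from m import *
for q in(.0025,.02,.025,.03):
    X=np.array([.5808+.08-q,-.0305,.11]); print(q,(proj("side",X)+B["side"])[0].round(2))
def knob(n):
    im=cv2.imread(f"pics/side{n}.png").astype(float); w=np.clip(im[:,:,2]-im[:,:,1]-90,0,None); w[:165]=0;w[200:]=0;w[:,:245]=0;w[:,272:]=0
    yy,xx=np.mgrid[:384,:512]; m=w>0; return (w*xx).sum()/w.sum(),(w*yy).sum()/w.sum(),m.sum()
for n in(0,14,16,17,18): print(n,np.round(knob(n),2))
E
```

```text
17.3 [ 0.6452 -0.0319  0.0909] [ 15.91   1.04 -10.21] [ 0.09  -2.849 -0.026] [-1.480e-02  9.999e-01 -2.000e-04]
17.35 [ 0.6452 -0.0319  0.0909] [ 16.08   1.48 -11.02] [ 0.102 -2.835 -0.027] [-1.490e-02  9.999e-01 -2.000e-04]
17.45 [ 0.6451 -0.0319  0.0909] [ 15.66   1.31 -11.58] [ 0.067 -2.755 -0.063] 0.007192462665890178
[[ 3.000e-03 -1.480e-02  9.999e-01]
 [-1.000e-04  9.999e-01  1.480e-02]
 [-1.000e+00 -2.000e-04  3.000e-03]]
0.0025 [261.99 177.65]
0.02 [258.35 179.33]
0.025 [257.3  179.82]
0.03 [256.25 180.3 ]
0 [261.51 180.81  14.  ]
14 [261.51 180.77  14.  ]
16 [258.4  182.09  15.  ]
17 [256.25 183.33  12.  ]
18 [256.24 183.35  12.  ]
```

Request:
step_arm(
  rows=[
    {"slide": [0, 0, 5], "rot": [0, 0, 0], "grip": -1},
    {"slide": [0, 0, 20], "rot": [0, 0, 0], "grip": -1},
    {"slide": [0, 0, 25], "rot": [0, 0, 0], "grip": -1},
    {"slide": [-30, 0, 25], "rot": [0, 0, 0], "grip": -1},
    {"slide": [-80, 0, 25], "rot": [0, 0, 0], "grip": -1},
    {"slide": [-110, -50, 25], "rot": [0, 0, 0], "grip": -1},
    {"slide": [-110, -100, 25], "rot": [0, 0, 0], "grip": -1},
    {"slide": [-110, -150, 25], "rot": [0, 0, 0], "grip": -1},
  ],
)

```text
clock: 18.25
tcp_pos: [0.6705, -0.1756, 0.2021]
ee_rot: [0.707, -0.006, 0.707, 0.006]
force: [1.6, 0.8, -0.5]
finger_gap: 0.007
```

Request:
step_arm(
  rows=[
    {"slide": [0, -50, -40], "rot": [0, 0, 0], "grip": -1},
    {"slide": [0, -100, -80], "rot": [0, 0, 0], "grip": -1},
    {"slide": [0, -100, -80], "rot": [0, 0, 0], "grip": -1},
    {"slide": [0, -100, -80], "rot": [0, 0, 0], "grip": -1},
  ],
)

```text
clock: 18.65
tcp_pos: [0.5894, -0.2778, 0.2003]
ee_rot: [0.706, -0.004, 0.708, 0.004]
force: [0.6, -0.1, -0.3]
finger_gap: 0.003
```

```bash
python3 f.py;python3 s.py 19; python3 z.py 19
```

```text
18.65 [ 0.5894 -0.2778  0.2003] [ 0.58 -0.06 -0.33] [-0.051  0.016  0.031] [-1.190e-02  9.999e-01  2.000e-04]
18.7 [ 0.5906 -0.2765  0.2005] [ 0.82  1.8  -0.1 ] [-0.073  0.02   0.08 ] [-1.260e-02  9.999e-01  3.000e-04]
18.8 [ 0.5919 -0.275   0.2005] [1.02 0.19 0.24] [-0.114  0.052 -0.007] 0.002075748703310396
[[-2.200e-03 -1.490e-02  9.999e-01]
 [ 2.000e-04  9.999e-01  1.490e-02]
 [-1.000e+00  2.000e-04 -2.200e-03]]
```

View pics/side19y.png

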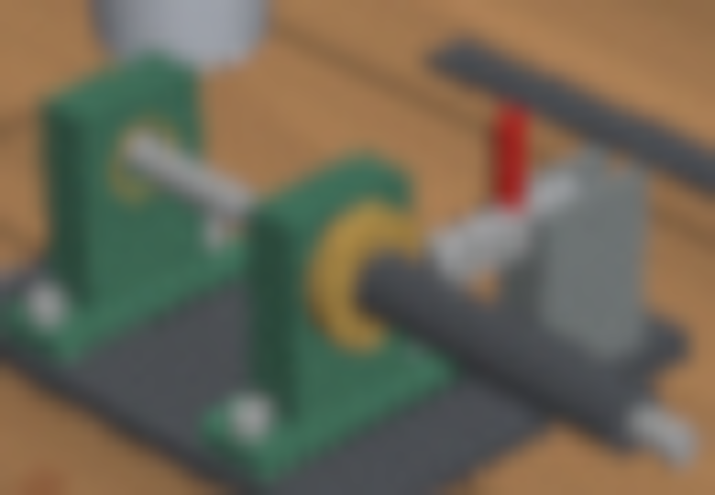

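View pics/top19y.png

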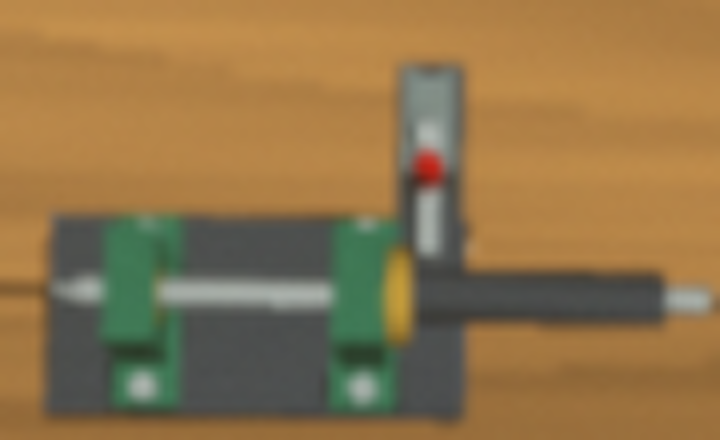

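```bash
python3 - <<'E'
from m import *
im=cv2.imread("pics/top19.png").astype(float)
g=im.mean(2)[:,257:260].mean(1); print(dict(zip(range(183,204),g[183:204].round(0))))
h=im.mean(2)[:,268:285].mean(1); print(dict(zip(range(188,206),h[188:206].round(0))))
def knob(n):
    a=cv2.imread(f"pics/top{n}.png").astype(float); w=np.clip(a[:,:,2]-a[:,:,1]-70,0,None); w[:165]=0;w[195:]=0;w[:,:252]=0;w[:,266:]=0
    yy,xx=np.mgrid[:384,:512]; return (w*xx).sum()/w.sum(),(w*yy).sum()/w.sum(),(w>0).sum()
k0,k1=knob(0),knob(19); print(k0,k1); W=unproj("top",[k0[:2],k1[:2]],.105); print(W, (W[0]-W[1])[:2]*1e3)
print(unproj("top",[[258,192.0]],.078),unproj("top",[[258,197]],.07))
E
```

```text
{183: np.float64(99.0), 184: np.float64(137.0), 185: np.float64(151.0), 186: np.float64(150.0), 187: np.float64(151.0), 188: np.float64(152.0), 189: np.float64(152.0), 190: np.float64(149.0), 191: np.float64(126.0), 192: np.float64(87.0), 193: np.float64(72.0), 194: np.float64(69.0), 195: np.float64(76.0), 196: np.float64(78.0), 197: np.float64(76.0), 198: np.float64(69.0), 199: np.float64(62.0), 200: np.float64(66.0), 201: np.float64(78.0), 202: np.float64(79.0), 203: np.float64(79.0)}
{188: np.float64(128.0), 189: np.float64(128.0), 190: np.float64(125.0), 191: np.float64(125.0), 192: np.float64(124.0), 193: np.float64(105.0), 194: np.float64(74.0), 195: np.float64(70.0), 196: np.float64(75.0), 197: np.float64(77.0), 198: np.float64(73.0), 199: np.float64(68.0), 200: np.float64(84.0), 201: np.float64(107.0), 202: np.float64(116.0), 203: np.float64(116.0), 204: np.float64(115.0), 205: np.float64(110.0)}
(np.float64(258.3129496402878), np.float64(172.83093525179856), np.int64(8)) (np.float64(258.1775), np.float64(180.4275), np.int64(11))
[[ 0.65675238 -0.0303611   0.105     ]
 [ 0.63018692 -0.03051704  0.105     ]] [26.56545856  0.15593957]
[[ 0.59514326 -0.03045073  0.078     ]] [[ 0.5789987  -0.03074492  0.07      ]]
```

```bash
python3 -c "
from workcell import r
print(r.finish_job()); print(r.observe()['clock'])"
```

```text
the job is handed in; nothing more can be done
None
the job is handed in; nothing more can be done
```

The spindle is threaded through both bearings, with its collar home against the first block and the keeper shut behind it. I handed the job in at about 19 s of the 67 s allowed; the hand-in reported no verdict.

**Threading:** I gripped the hub about 50 mm behind the collar, lined the tip up with the first bearing and fed it through both bores. There was almost no side force until the collar met the block. Pushing harder there raised the force from about 10 N to 25 N with almost no further movement.

**Keeper:** With the fingers closed, I pushed the red knob until it met a hard stop, where the force rose to 16 N and the knob stopped moving.

**Last checks:**
- **Collar:** it looks flush against the block in both cameras. The tip measured within about 0.5 mm of where it should be when home, but camera error is about 1 mm.
- **Keeper:** the top view puts its nose about 16 mm from the axis, which means fully shut at 30 mm. The side view read a little lower, about 28–29 mm, against the 27 mm needed. The nose is past the collar's rim in the pictures.
- **Robot:** the gripper was clear and touching nothing at hand-in.
- **Bystanders:** the arm felt no contact with them. I saw no change in the ones near the stand, but did not measure any of their positions.

**Disagreement:** the collar met the block about 2–3 mm earlier along the axis than my first camera estimate. The tip position and the final pictures agree with the collar being home.

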